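Empty the sprung template case

TASK

Get all the profile templates out of the template case: lever up its clear lid with the palette knife's blade in the front seam and swing it fully open, then jam the orange prop down between the steel pier and the red ear of the sprung keeper so that the keeper stays back without being held. With the prop holding it, lift out every template into the grey tray; after that pull the prop so the keeper springs shut, close the lid again, and leave the knife and the prop lying or standing on the blue mat. Do not disturb the other things on the bench.

Things in the scene. Friction and masses are not known exactly. Their poses are not given: they have to be found in the camera images.
- case: Fixed plywood template case. Origin on the bench; z up. Outer faces: ends x = -150, +137 mm, front (paper label) y = -90, back y = +55. Floor 6 mm, walls 5 mm; back and end walls reach z = 68 mm, the front wall 59. Four slots centred at x = -39, 7, 53, 99 mm, y = 0: 22 mm wide between spacers 10 mm high. Wedging place at x = -116..-70 mm (see ear, pier, gap).
- pier (a point): Top of the upright face of the fixed steel pier, case frame (-93, -5, 30) mm, facing the case's -y, 46 mm wide. Above this point the face leans back, to y = +3 mm at z = 58 mm.
- seam (a point): Middle of the seam of the shut lid, on the case's outer front face at case frame (30, -90, 63.5) mm; axes as the case. The seam is a slit 9 mm high (z = 59 to 68 mm) along the whole front between wall and lid, too thin for fingers. Behind it here a blade has free room at least 30 mm inwards.
- lid (a joint): Hinge angle of the clear lid with blue rim (287 x 149 x 6 mm, 180 g), rad: 0 shut, up to 2.0 fully open, leaning back on its stop. Damped hinge without spring: let go below about 1.57 it falls softly shut by its weight, beyond that it falls open. Lifting takes 1 to 2 N at the lip.
- lid_hinge (a point): Middle of the lid's hinge line, fixed to the case at case frame (0, 55, 71) mm. The hinge runs along the case's x; the lid panel (6 mm thick) is centred on it and reaches 149 mm from it, to 4 mm beyond the front face when shut.
- lid_lip (a point): Point on the lid's free edge (mid-thickness), 149 mm from the hinge, 30 mm towards the case's +x from the middle; moves with the lid. Axes: x as the case's, y along the lid towards the hinge, z out of the lid's upper face.
- keeper (a joint): Slide of the red sprung keeper, m: 0 shut, +0.026 fully back (towards the case's -y). A spring pushes it shut: 2.5 N at 0, 3.5 N at 0.020. Shut, its flat bar (z = 31..37 mm, along the slot row) covers the templates' shoulders by 13 mm; from 0.015 on they lift out freely. With the prop between ear and pier it reads 0.020.
- ear (a point): Bottom of the keeper ear's slope, case frame (-93, -25 when shut, 16) mm; moves with the keeper. From here up the ear slopes back 26 mm to -y at z = 62 mm: when shut, the gap to the pier is 20 mm at the bottom, 54 mm at the top; the prop, pushed straight down between slope and pier (about 3 to 8 N), drives the keeper back.
- gap (a point): Where the underside centre of the fully inserted prop belongs: on the case floor, case frame (-93, -25, 6) mm, between pier and ear. Axes as the case.
- prop: Loose orange block prop with a pale band near the top, 28 mm (its x) by 40 mm (its y) by 80 mm tall (z), 100 g nominal, standing on the mat. Origin: centre of underside. Its 40 mm way goes between ear and pier (along the case's y); gripped across the 28 mm.
- knife: Loose palette knife lying on the mat: dark wooden handle x = -52..52 mm, 22 wide, 26 high, then a stiff steel blade 26 wide, 3 thick, to x = 132 mm, its mid-thickness 13 mm above the underside. Origin: underside, middle of the handle; x points to the blade tip, z up. 120 g nominal, balances near x = 16 mm.
- knife_tip (a point): Middle of the blade's tip edge, knife frame (132, 0, 13) mm.
- mat: Fixed blue cutting mat with white grid, 280 (x) by 220 (y) mm, 3 mm thick. Origin: centre of its underside. Knife and prop start on it and go back on it.
- tray: Fixed shallow grey tray, outside 250 (x) by 140 (y) mm, rim 18 mm high, walls and floor 4 mm. Origin: centre of its underside. The templates go in here.
- template0: Loose plywood profile template with zinc edge and yellow stripe near the top; may be absent. Starts standing in a slot, axes as the case. 16 mm thick (x), 70 g nominal. Foot y = -38..38 mm, 22 high; above it a body y = -14..38 mm, up to 56 high, leaving a shoulder on the -y side under the keeper. Origin: centre of underside. Grip the body across its thickness near y = 12 mm.
- template1: Loose plywood profile template with zinc edge and green stripe near the top; may be absent. Starts standing in a slot, axes as the case. 16 mm thick (x), 70 g nominal. Foot y = -38..38 mm, 22 high; above it a body y = -14..38 mm, up to 56 high, leaving a shoulder on the -y side under the keeper. Origin: centre of underside. Grip the body across its thickness near y = 12 mm.
- template2: Loose plywood profile template with zinc edge and white stripe near the top; may be absent. Starts standing in a slot, axes as the case. 16 mm thick (x), 70 g nominal. Foot y = -38..38 mm, 22 high; above it a body y = -14..38 mm, up to 56 high, leaving a shoulder on the -y side under the keeper. Origin: centre of underside. Grip the body across its thickness near y = 12 mm.
- template3: Loose plywood profile template with zinc edge and blue stripe near the top; may be absent. Starts standing in a slot, axes as the case. 16 mm thick (x), 70 g nominal. Foot y = -38..38 mm, 22 high; above it a body y = -14..38 mm, up to 56 high, leaving a shoulder on the -y side under the keeper. Origin: centre of underside. Grip the body across its thickness near y = 12 mm.
- tape: Bystander, loose: black adhesive-tape ring, 90 mm across, 24 mm high. Leave alone.
- file: Bystander, loose: steel file with round wooden handle, about 235 mm long, 22 mm high. Origin under the joint of blade and handle. Leave alone.
- moulding: Bystander, loose: white plaster moulding sample, 100 x 50 x 40 mm. Leave alone.
- offcut: Bystander, loose: plain pale wood offcut, 110 x 70 x 36 mm. Leave alone.
- tin: Bystander, loose: round tin, 68 mm diameter, 75 mm high. Leave alone.
- marker: Bystander, loose: white marker pen with black cap, 110 mm long, 16 mm thick. Leave alone.

How it is judged:
On the way, in this order (a step that is already met when the one before it is completed fails the run):
1. the lid is levered up with the knife blade under its edge (value of joint lid above 0.12 rad and y of knife_tip in the frame of lid_lip between -0.01 and 0.1 m and z of knife_tip in the frame of lid_lip between -0.05 and 0.01 m and x of knife_tip in the frame of lid_lip between -0.2 and 0.13 m), for 0.05 s.
2. the lid stands fully open (value of joint lid above 1.7 rad), for 0.2 s.
3. the prop, let go, holds the keeper back (value of joint keeper above 0.017 m and horizontal distance between prop and gap below 0.022 m and height (world z) of prop below 0.03 m and contact force between the fingers and prop below 0.1 N), for 0.3 s.
4. all templates lie or stand in the tray while the prop still holds the keeper back (x of template0 in the frame of tray between -0.12 and 0.12 m and y of template0 in the frame of tray between -0.065 and 0.065 m and z of each of template0, template1, template2, template3 in the frame of tray below 0.05 m and x of template1 in the frame of tray between -0.12 and 0.12 m and y of template1 in the frame of tray between -0.065 and 0.065 m and x of template2 in the frame of tray between -0.12 and 0.12 m and y of template2 in the frame of tray between -0.065 and 0.065 m and x of template3 in the frame of tray between -0.12 and 0.12 m and y of template3 in the frame of tray between -0.065 and 0.065 m and value of joint keeper above 0.017 m and horizontal distance between prop and gap below 0.022 m and height (world z) of prop below 0.03 m and contact force between the fingers and template0 below 0.1 N and contact force between the fingers and template1 below 0.1 N and contact force between the fingers and template2 below 0.1 N and contact force between the fingers and template3 below 0.1 N), for 0.3 s.
At the end, for the whole second after the job is handed in: Every template present is at rest in the tray (origin inside the rim), the keeper is shut (under 4 mm), the lid is shut (under 0.06 rad), and knife and prop are at rest on the mat (origins over it) (x of template0 in the frame of tray between -0.12 and 0.12 m and y of template0 in the frame of tray between -0.065 and 0.065 m and z of each of template0, template1, template2, template3 in the frame of tray below 0.05 m and x of template1 in the frame of tray between -0.12 and 0.12 m and y of template1 in the frame of tray between -0.065 and 0.065 m and x of template2 in the frame of tray between -0.12 and 0.12 m and y of template2 in the frame of tray between -0.065 and 0.065 m and x of template3 in the frame of tray between -0.12 and 0.12 m and y of template3 in the frame of tray between -0.065 and 0.065 m and x of prop in the frame of mat between -0.14 and 0.14 m and y of prop in the frame of mat between -0.11 and 0.11 m and z of prop in the frame of mat below 0.06 m and x of knife in the frame of mat between -0.14 and 0.14 m and y of knife in the frame of mat between -0.11 and 0.11 m and z of knife in the frame of mat below 0.05 m and linear speed of each of template0, template1, template2, template3, knife, prop below 0.03 m/s and value of joint keeper below 0.004 m and value of joint lid below 0.06 rad); the robot touches nothing.
It fails at once if one of the bystanders (tape, file, moulding, offcut, tin, marker) is moved over 30 mm (distance of any of tape, file, moulding, offcut, tin, marker from where it was at the start of the episode above 0.03 m).
Of template0, template1, template2, template3 only 2 to 4 are there at a start; the rules pass over those that are not, and their reading is None.
At some moment in a run one of knife may be knocked a few centimetres aside while the robot is not near it.
It also fails if it takes over 210 s, if anything falls off the work surface, if the arm or the gripper's body presses on something with over 40 N, if the wrist force passes 120 N, or if a joint passes its speed limit or range.

ROBOT

A 7-joint arm with a two-finger parallel gripper is mounted at the origin on the work surface. World frame = base frame: x ahead of the robot, y to its left, z up, the work surface at z = 0. Lengths are in m, angles in rad, forces in N, time in s.
With the tool pointing down it reaches from about 0.35 to 0.9 m from the base axis. Payload 8.1 kg.
Tool frame: the origin (TCP) lies midway between the tips of the shut fingers; the grasp point (between the pads) lies 19 mm behind it; z points along the fingers, y is the line along which they close (so a half turn about z gives the same grasp; the last joint's range is limited). The gripper opens to 92 mm and grips with 3 to 60 N. Pads are 19 mm wide; open, the fingers measure 130 mm over their backs; the gripper's body (75 mm by 190 mm) begins 47 mm behind the grasp point.
Start: joints at [-1.287, 0.434, 0.025, 1.573, -0.012, 1.134, -0.075], TCP at [0.236, 0.579, 0.227] pointing down, gripper open.
Joint ranges: [-2.62, 2.62], [-0.44, 2.09], [-1.27, 1.32], [0.08, 2.57], [-1.32, 4.46], [0.12, 2], [-2.74, 2.74]. Speed limits (rad/s): [2.22, 2.22, 3.01, 3.01, 3.14, 3.14, 3.14].

INTERFACE

Orientations are given as a rotation vector (axis times angle).
In Python, from cell import arm gives the robot as it stands.
- The arm moves only by the tool carry_out, never from a script. Its arguments are lists of equal length, an entry for each row: "claw": the finger opening in cm, from 0 to 9.18; "delta_pos": the shift along the tool's x, y, z in cm, a list of three; "angular": the turn, a rotation vector about the tool's x, y, z in rad, a list of three. In form: {"claw": [claw, ...], "delta_pos": [[dx, dy, dz], ...], "angular": [[ax, ay, az], ...]}. A call has 1 to 20 rows; each row shifts and turns the commanded pose from where the row before left it, along the tool's axes as they then stand; what a row does not reach is not made up. A row lasts 1/10 s, in which the tool goes at most 50 mm and 8.59 degrees, less where a joint would pass 70% of its speed; a pose out of reach is approached as far as the arm can. A call with a gripper value outside its range is refused whole. The fingers move at their own pace and stop on an object; "force" is the grip in N (left out, the last holds). Time passes only in rows, so rows that do not move let the fingers close. It gives the time, the measured TCP pose, the force, the opening and the grip force at its end, in the units of the state.
- arm.observe(): the state, without advancing time (a new reading comes with each control period).
- arm.get_image(name): name is "side" or "top"; returns a dict with "frame" (400x640x3 uint8, red, green, blue), "mtx" (3x3 intrinsics, pixels), "dist" ([k1, k2, p1, p2, k3] as OpenCV has them; the pictures are not rectified), "T" (4x4, takes a point from camera to world coordinates). Camera axes: x right, y down, z forward; pixel columns grow to the right and rows downward; lengths in m; the calibration is good to about 2 mm. A picture is of the moment at which its call begins. There is no depth.
- arm.sign_off(): hands the job in; it is judged then, once.
Trained networks look in a picture, given as the dict that the camera call returned (one of the last four; its "shot" number tells which), for a name from the list of things; names that differ only in an ending like _2 or _b are one class to them, and where a whole thing is asked for, a point or a joint stands for the part that bears it (a point fixed in the world has none). Each returns a list of dicts, best first, with "conf" (0 to 1); they miss things now and then, are a little off and sometimes report something else, mostly with a low value. They report only what shows in the picture. A call takes as long as a camera call.
- arm.look_for(label, picture): "centre" ([column, row] as shares, 0 to 1, of the picture: columns of its width, rows of its height, amid what is visible of it).
- arm.trace(label, picture): "region" (400x640 bool, what is visible of it) and "centre" ([column, row] as shares, 0 to 1, of the picture: columns of its width, rows of its height, amid what is visible of it).
- arm.place_of(label, picture): "centre" ([column, row] as shares, 0 to 1, of the picture: columns of its width, rows of its height: a listed point, or the origin of a listed thing).
The state is a dict: "clock": time; "joints": joint angles; "dq": joint speeds; "joint_efforts": joint torques, N m; "position": TCP position; "ee_rot": TCP orientation; "force": force on the tool from outside, world axes, zero at the start; "ft_torque": the same for the moment, N m; "width": opening from 0.0 (shut) to 1.0 (fully open); "gripper_force": force on a finger pad.
Only numpy, scipy, OpenCV 4.12 (cv2) and the standard library are available. Lean on these libraries where they do the work, as an engineer would, in place of code of your own. Each camera call takes 0.05 s, during which the arm holds its last target. There are 200 camera calls.

## Working session

There is one attempt and no reset: what is moved stays moved. The work goes in short steps, Python scripts to look and compute and a tool call to move; the robot and the scene stay as the last step left them, time stands still between calls to the robot, and variables do not carry over. Pictures are saved under pics/ and viewed, at most 17 in all, crops included, and the job is handed in when it is done.

Besides the shell and the picture viewer there is one more tool, called after "Call:" as name(argument=value, ...) on one line, values as JSON. carry_out: Moves the arm, as the interface text tells. Its arguments: {"type":"object","properties":{"claw":{"type":"array","items":{"type":"number"}},"delta_pos":{"type":"array","items":{"type":"array","items":{"type":"number"}}},"angular":{"type":"array","items":{"type":"array","items":{"type":"number"}}},"force":{"type":"number"}},"required":["claw","delta_pos","angular"]}

```bash
mkdir -p pics; ls; python3 - <<'E'
from cell import arm
import cv2,numpy as np
s=arm.observe();print({k:np.round(v,3).tolist() for k,v in s.items()})
for n in ("top","side"):
    p=arm.get_image(n);cv2.imwrite(f"pics/{n}0.png",p["frame"][:,:,::-1]);print(n,p["mtx"].tolist(),p["dist"],np.round(p["T"],3).tolist(),p["shot"])
    for l in ["case","seam","lid_hinge","lid_lip","ear","gap","pier","prop","knife","knife_tip","mat","tray","template0","template1","template2","template3","tape","file","moulding","offcut","tin","marker"]:
        r=arm.place_of(l,p)
        print(l,[(round(float(q["centre"][0]*640),1),round(float(q["centre"][1]*400),1),round(float(q["conf"]),2)) for q in r[:2]])
E
```

```text
pics
{'clock': 0.0, 'joints': [-1.287, 0.435, 0.025, 1.574, -0.012, 1.134, -0.075], 'dq': [-0.001, -0.001, -0.001, 0.0, 0.001, -0.0, 0.0], 'joint_efforts': [-0.0, -66.785, 0.984, -31.447, -0.061, 0.043, 0.0], 'position': [0.236, 0.578, 0.226], 'ee_rot': [-0.604, -3.083, 0.002], 'force': [-1.152, 0.49, -0.086], 'ft_torque': [0.023, -0.021, 0.02], 'gripper_force': 0.0, 'width': 0.996}
top [[380.82010218488, 0.0, 321.96431698609456], [0.0, 380.82010218488, 199.45359821358483], [0.0, 0.0, 1.0]] [-0.05522594  0.          0.          0.          0.        ] [[0.016, -0.991, 0.132, 0.43], [-1.0, -0.017, -0.007, -0.031], [0.01, -0.132, -0.991, 1.213], [0.0, 0.0, 0.0, 1.0]] 1
case [(243.7, 205.9, 0.82)]
seam [(269.9, 197.3, 0.57), (456.1, 209.7, 0.39)]
lid_hinge [(216.9, 202.1, 0.55)]
lid_lip [(269.6, 197.2, 0.83), (331.5, 212.7, 0.67)]
ear []
gap []
pier []
prop [(322.8, 244.3, 0.46)]
knife [(340.1, 190.2, 0.74)]
knife_tip [(303.3, 182.0, 0.76), (242.0, 205.4, 0.5)]
mat [(331.8, 216.4, 0.69), (456.9, 210.9, 0.55)]
tray [(409.0, 212.0, 0.67)]
template0 []
template1 []
template2 []
template3 [
[... 500 characters left out ...]
, 0.0, 1.0]] 2
case [(273.3, 195.2, 0.66)]
seam [(297.4, 188.2, 0.77), (205.9, 182.9, 0.28)]
lid_hinge [(266.1, 164.2, 0.83)]
lid_lip [(295.8, 186.2, 0.94)]
ear [(251.3, 197.1, 0.47)]
gap [(246.9, 200.1, 0.73), (352.9, 226.1, 0.61)]
pier [(248.7, 190.1, 0.68), (353.6, 194.6, 0.51)]
prop [(287.3, 239.5, 0.76)]
knife [(351.4, 226.9, 0.92), (401.4, 330.4, 0.51)]
knife_tip []
mat [(325.8, 234.3, 0.68)]
tray [(385.5, 275.6, 0.67)]
template0 []
template1 []
template2 []
template3 []
tape [(385.8, 208.7, 0.89)]
file [(204.0, 183.3, 0.71)]
moulding [(422.0, 242.9, 0.66), (248.8, 200.2, 0.65)]
offcut [(434.1, 303.6, 0.98), (251.0, 199.6, 0.59)]
tin [(356.2, 194.6, 0.75)]
marker [(398.8, 331.3, 0.95)]
```

View pics/top0.png

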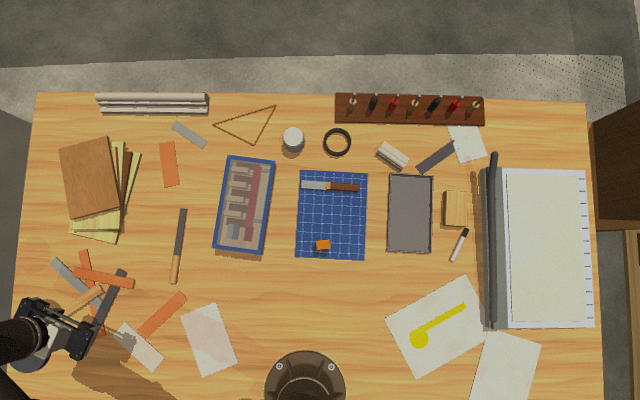

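View pics/side0.png

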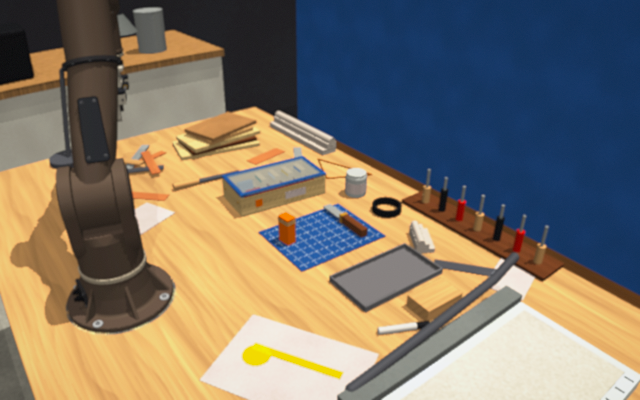

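The top view shows the case at about (244,205) with its label facing image right, which is world −y. The mat is at (332,215), with the knife on it at (330,186) and its blade towards the case, and the prop at (322,244). The tray is at (409,213). The bystanders sit outside these areas. Next I'll measure poses.

```bash
cat > h.py <<'E'
from cell import arm
import cv2,numpy as np
from scipy.optimize import least_squares
from scipy.spatial.transform import Rotation as R
def ray(p,uv):
    u=cv2.undistortPoints(np.array(uv,float).reshape(-1,1,2),p["mtx"],p["dist"]).reshape(-1,2)
    d=np.c_[u,np.ones(len(u))]@p["T"][:3,:3].T
    return p["T"][:3,3],d
def onz(p,uv,z):
    o,d=ray(p,uv); return o+d*((z-o[2])/d[:,2:])
def proj(p,X):
    Ti=np.linalg.inv(p["T"]);rv=cv2.Rodrigues(Ti[:3,:3])[0]
    return cv2.projectPoints(np.array(X,float).reshape(-1,1,3),rv,Ti[:3,3],p["mtx"],p["dist"])[0].reshape(-1,2)
def T2(x,y,yaw,z=0):
    T=np.eye(4);T[:3,:3]=R.from_rotvec([0,0,yaw]).as_matrix();T[:3,3]=x,y,z;return T
def app(T,P): return np.array(P,float).reshape(-1,3)@T[:3,:3].T+T[:3,3]
def rect(p,mask,z):
    m=mask.astype(np.uint8);n,l,s,_=cv2.connectedComponentsWithStats(m);m=(l==1+s[1:,4].argmax()).astype(np.uint8)
    c=max(cv2.findContours(m,cv2.RETR_EXTERNAL,cv2.CHAIN_APPROX_NONE)[0],key=len).reshape(-1,2)
    w=onz(p,c,z)[:,:2]
    (cx,cy),(a,b),ang=cv2.minAreaRect((w*1000).astype(np.float32))
    return np.round([cx,cy,a,b,ang],1)
def seen(p,l,k=0):
    r=arm.place_of(l,p);return [(float(q["centre"][0]*640),float(q["centre"][1]*400),float(q["conf"])) for q in r]
def trace(p,l): 
    r=arm.trace(l,p);return (r[0]["region"],r[0]["conf"]) if r else (None,0)
E
python3 - <<'E'
from h import *
p=arm.get_image("top");q=arm.get_image("side")
hs=cv2.cvtColor(p["frame"],cv2.COLOR_RGB2HSV)
for l,z in [("lid",.074),("case",.074),("mat",.003),("tray",.018),("knife",.019),("prop",.083),("template0",.05),("keeper",.04)]:
    m,c=trace(p,l)
    if m is None: print(l,None);continue
    print(l,round(float(c),2),m.sum(),rect(p,m,z), [round(float(v),0) for v in np.argwhere(m).mean(0)[::-1]])
big=cv2.resize(p["frame"][135:285,195:445],None,fx=3.2,fy=3.2,interpolation=cv2.INTER_CUBIC)
cv2.imwrite("pics/top1.png",big[:,:,::-1])
for l in ["prop","knife","tray","mat"]: print(l,seen(q,l)[:1], np.round(onz(q,seen(q,l)[0][:2],.003 if l!="tray" else 0),3))
E
```

```text
lid 0.96 4623 [565.1 195.9 151.3 287.4  83.3] [244.0, 205.0]
case 0.86 4888 [565.2 193.7 158.8 288.4  83.2] [244.0, 205.0]
mat 0.72 5355 [544.9 -70.  220.  280.9  88. ] [331.0, 217.0]
tray 0.8 3487 [ 553.3 -318.6  144.3  250.5   87.4] [409.0, 213.0]
knife 0.98 494 [633.3 -63.6 182.9  31.2  86.9] [329.0, 186.0]
prop 0.52 124 [446.6 -43.6  26.4  38.4   0.9] [322.0, 244.0]
template0 None
keeper None
prop [(282.81600000000003, 240.0, 0.71)] [[ 0.442 -0.032  0.003]]
knife [(353.21599999999995, 226.12, 0.94)] [[ 0.641 -0.094  0.003]]
tray [(386.11199999999997, 274.8, 0.81)] [[ 0.562 -0.313  0.   ]]
mat [(324.096, 233.32000000000002, 0.68)] [[ 0.552 -0.074  0.003]]
```

View pics/top1.png

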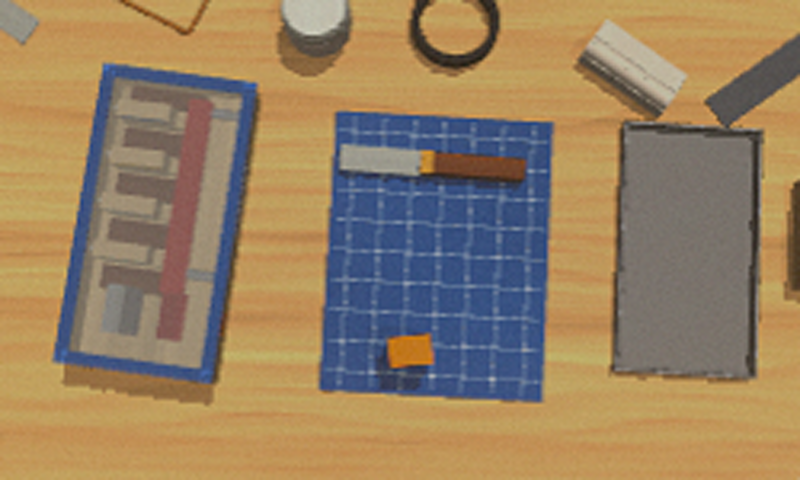

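The crop shows the case with the lid shut and about four pale template blocks in the slot row. The red keeper runs along the right side and the grey pier is at about (122,310). The knife lies along the mat at crop (340–525,165), and the prop is at (410,350). I'll check my pose estimates with wireframe overlays in both views.

```bash
cat >> h.py <<'E'
def box(x0,x1,y0,y1,z0,z1): return np.array([[x,y,z] for x in(x0,x1) for y in(y0,y1) for z in(z0,z1)])/1000
ED=[(i,i^b) for i in range(8) for b in(1,2,4) if i<i^b]
def wire(img,p,T,B,col,s,off):
    u=(proj(p,app(T,B))-off)*s
    for i,j in ED: cv2.line(img,tuple(int(v*8) for v in u[i]),tuple(int(v*8) for v in u[j]),col,1,cv2.LINE_AA,3)
def overlay(views,objs,name):
    out=[]
    for p,(x0,x1,y0,y1),s in views:
        im=cv2.resize(p["frame"][y0:y1,x0:x1],None,fx=s,fy=s,interpolation=cv2.INTER_CUBIC)[:,:,::-1].copy()
        for T,B,c in objs: wire(im,p,T,B,c,s,np.array([x0,y0])-0.5+0.5/s)
        out.append(im)
    w=max(o.shape[1] for o in out)
    cv2.imwrite(name,np.vstack([cv2.copyMakeBorder(o,0,0,0,w-o.shape[1],0) for o in out]))
CASE=T2(.5738,.2145,np.radians(-6.7))
MAT=T2(.5449,-.070,np.radians(-2.0))
TRAY=T2(.5533,-.3186,np.radians(-2.6))
E
python3 - <<'E'
from h import *
p=arm.get_image("top");q=arm.get_image("side")
PR=T2(.4466,-.0436,np.radians(.9),.003);KN=T2(.6311,-.1035,np.radians(86.9),.003)
o=[(CASE,box(-150,137,-90,55,0,68),(0,0,255)),(CASE,box(-150,137,-94,55,68,74),(0,255,255)),(MAT,box(-140,140,-110,110,0,3),(255,255,255)),(TRAY,box(-125,125,-70,70,0,18),(0,255,0)),
(PR,box(-14,14,-20,20,0,80),(255,0,255)),(KN,box(-52,52,-11,11,0,26),(255,255,0)),(KN,box(52,132,-13,13,11.5,14.5),(255,255,0))]
overlay([(p,(200,440,140,270),2.3),(q,(215,450,150,310),1.9)],o,"pics/ov1.png")
E
```

```text
(no output)
```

View pics/ov1.png

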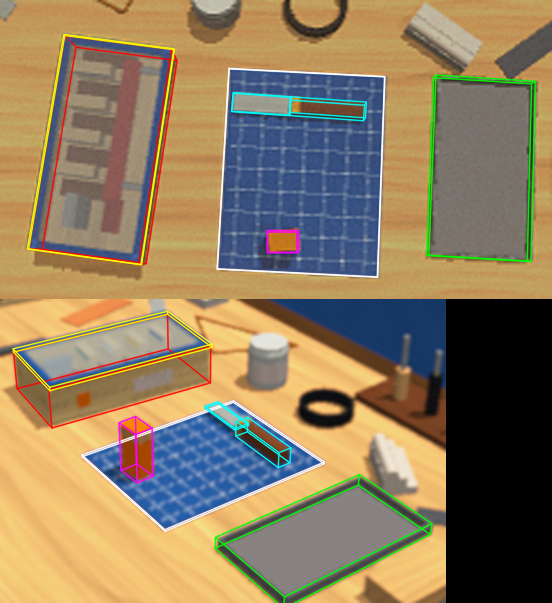

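```bash
cat >> h.py <<'E'
def Rt(yawdeg,pitchdeg=0):
    # tool y at yaw in world, z down; pitch about tool y
    a=np.radians(yawdeg);y=np.array([np.cos(a),np.sin(a),0]);z=np.array([0,0,-1.]);x=np.cross(y,z)
    return np.c_[x,y,z]@R.from_rotvec([0,np.radians(pitchdeg),0]).as_matrix()
def plan(pos,yaw,pitch=0,cur=None):
    s=arm.observe();P=np.array(s["position"]);M=R.from_rotvec(s["ee_rot"]).as_matrix();G=Rt(yaw,pitch)
    rv=R.from_matrix(M.T@G).as_rotvec();d=np.array(pos)-P
    print("t",round(s["clock"],2),"pos",np.round(P,4),"w",round(s["width"]*9.18,2),"gf",np.round(s["gripper_force"],1),"F",np.round(s["force"],1))
    print(" turn(tool now)",np.round(rv,4),"then shift cm in goal axes",np.round(G.T@d*100,2),"| in present axes",np.round(M.T@d*100,2))
def rep(): 
    s=arm.observe();M=R.from_rotvec(s["ee_rot"]).as_matrix();print("t",round(s["clock"],2),"pos",np.round(s["position"],4),"yaw",round(float(np.degrees(np.arctan2(M[1,1],M[0,1]))),2),"z",np.round(M[:,2],3),"w",round(s["width"]*9.18,2),"gf",np.round(s["gripper_force"],1),"F",np.round(s["force"],1))
E
python3 -c "
from h import *
plan([.6325,-.0785,.12],-3.1)"
```

```text
t 3.3 pos [0.2358 0.5788 0.2267] w 9.18 gf 0.0 F [-0.  -0.1  0. ]
 turn(tool now) [1.000e-04 0.000e+00 1.238e+00] then shift cm in goal axes [-63.49  43.17  10.67] | in present axes [-61.54 -45.91  10.67]
```

Call:
carry_out(claw=[9,9,9,9,9,9,9,9,9,9,9,9,9,9,9,9,9,9,9,9], delta_pos=[[0,0,0],[0,0,0],[0,0,0],[0,0,0],[0,0,0],[0,0,0],[0,0,0],[0,0,0],[0,0,0],[-4,2.7,0],[-4,2.7,0],[-4,2.7,0],[-4,2.7,0],[-4,2.7,0],[-4,2.7,0],[-4,2.7,0],[-4,2.7,0],[-4,2.7,0],[-4,2.7,0],[-4,2.7,0]], angular=[[0,0,0.1376],[0,0,0.1376],[0,0,0.1376],[0,0,0.1376],[0,0,0.1376],[0,0,0.1376],[0,0,0.1376],[0,0,0.1376],[0,0,0.1376],[0,0,0],[0,0,0],[0,0,0],[0,0,0],[0,0,0],[0,0,0],[0,0,0],[0,0,0],[0,0,0],[0,0,0],[0,0,0]], force=50)

```text
clock: 5.3
position: [0.5092, 0.1216, 0.2271]
ee_rot: [2.281, 2.161, 0.002]
force: [0.9, 1.2, 0.2]
width: 0.978
gripper_force: 0.0
```

```bash
python3 -c "
from h import *
plan([.6325,-.0785,.08],-3.1)
p=arm.get_image('top');m,c=trace(p,'knife');print(c,m.sum(),rect(p,m,.019))"
```

```text
t 5.3 pos [0.5092 0.1216 0.2271] w 8.97 gf 0.0 F [0.9 1.2 0.2]
 turn(tool now) [ 0.0007 -0.0007  0.    ] then shift cm in goal axes [-19.32  13.39  14.71] | in present axes [-19.33  13.38  14.71]
0.74 464 [633.7 -63.5 182.9  27.4  87.3]
```

Call:
carry_out(claw=[5,5,5,5,5,5,5,5,5,5,5], delta_pos=[[-3.9,2.7,1.5],[-3.9,2.7,1.5],[-3.9,2.7,1.5],[-3.9,2.7,2],[-3.7,2.6,2],[0,0,2],[0,0,2],[0,0,2],[0,0,2],[0,0,0],[0,0,0]], angular=[[0,0,0],[0,0,0],[0,0,0],[0,0,0],[0,0,0],[0,0,0],[0,0,0],[0,0,0],[0,0,0],[0,0,0],[0,0,0]])

```text
clock: 6.5
position: [0.631, -0.0752, 0.0625]
ee_rot: [-2.281, -2.16, 0.0]
force: [0.3, -1.6, 0.9]
width: 0.549
gripper_force: 0.0
```

```bash
python3 -c "
from h import *
plan([.6325,-.0785,.007],-3.1)
p=arm.get_image('side');q=arm.get_image('top');KN=T2(.6311,-.1035,np.radians(86.9),.003)
overlay([(q,(250,410,140,220),3.5),(p,(290,420,100,260),2)],[(KN,box(-52,52,-11,11,0,26),(255,255,0)),(KN,box(52,132,-13,13,11.5,14.5),(255,255,0))],'pics/ov2.png')"
```

```text
t 6.5 pos [ 0.631  -0.0752  0.0625] w 5.04 gf 0.0 F [ 0.3 -1.6  0.9]
 turn(tool now) [-0.0004 -0.0001 -0.0001] then shift cm in goal axes [-0.32  0.17  5.55] | in present axes [-0.32  0.17  5.55]
```

View pics/ov2.png

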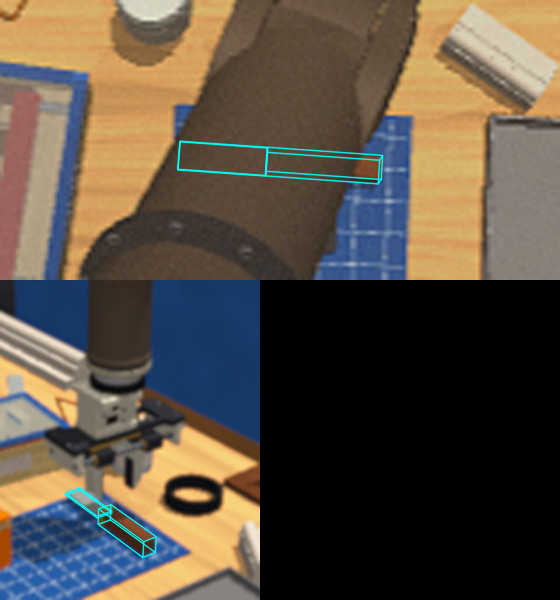

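The gripper sits above the front of the handle, and the knife still matches its wireframe at side crop (70–155, 490–550). Descending to grip.

Call:
carry_out(claw=[5,5,5,5,5,2,2,2,2,2,2,2,2], delta_pos=[[-0.2,0.1,2],[-0.12,0.07,1.5],[0,0,1],[0,0,1],[0,0,0],[0,0,0],[0,0,0],[0,0,0],[0,0,0],[0,0,-2],[0,0,-2.5],[0,0,-2.5],[0,0,0]], angular=[[0,0,0],[0,0,0],[0,0,0],[0,0,0],[0,0,0],[0,0,0],[0,0,0],[0,0,0],[0,0,0],[0,0,0],[0,0,0],[0,0,0],[0,0,0]], force=50)

```text
clock: 7.9
position: [0.6347, -0.0794, 0.0808]
ee_rot: [2.278, 2.157, 0.006]
force: [0.2, 0.5, -0.8]
width: 0.236
gripper_force: 50.0
```

```bash
python3 -c "
from h import *
rep()
p=arm.get_image('side');q=arm.get_image('top')
print(seen(p,'knife_tip'),seen(q,'knife_tip'),seen(p,'knife'))
s=arm.observe();P=s['position']
KN=T2(P[0]-.025*.054,P[1]-.025*.9985,np.radians(86.9),P[2]-.004)
print(KN[:3,3],proj(p,app(KN,[[.132,0,.013]])),proj(q,app(KN,[[.132,0,.013]])))"
```

```text
t 7.9 pos [ 0.6347 -0.0794  0.0808] yaw -3.13 z [ 0.006 -0.    -1.   ] w 2.16 gf 50.0 F [ 0.2  0.5 -0.8]
[(328.192, 182.88, 0.67), (324.79999999999995, 235.8, 0.16)] [] [(348.67199999999997, 204.32000000000002, 0.66)]
[ 0.63032766 -0.10352416  0.07219795] [[325.92917612 184.88092201]] [[299.58542448 180.23467918]]
```

Call:
carry_out(claw=[2,2,2], delta_pos=[[0,0,0],[0,0,0],[0,0,0]], angular=[[0,0,0.063],[0,0,0],[0,0,0]])

```text
clock: 8.45
position: [0.632, -0.0788, 0.0765]
ee_rot: [-2.346, -2.089, 0.002]
force: [0.4, -0.1, -1.8]
width: 0.238
gripper_force: 50.0
```

```bash
python3 -c "
from h import *
rep()
R_=Rt(-6.7);tip=app(CASE,[[.03,-.11,.0635]])[0];print(tip)
plan(tip-R_@np.array([.107,0,-.009]),-6.7)"
```

```text
t 8.45 pos [ 0.632  -0.0788  0.0765] yaw -6.64 z [-0.001 -0.    -1.   ] w 2.18 gf 50.0 F [ 0.4 -0.1 -1.8]
[0.59076134 0.10175111 0.0635    ]
t 8.45 pos [ 0.632  -0.0788  0.0765] w 2.18 gf 50.0 F [ 0.4 -0.1 -1.8]
 turn(tool now) [-0.0012  0.0003  0.001 ] then shift cm in goal axes [ 6.75 -6.21  2.2 ] | in present axes [ 6.76 -6.2   2.21]
```

Call:
carry_out(claw=[2,2,2,2,2,2,2,2], delta_pos=[[0,-2,0.7],[1,-2,0.8],[2,-2.2,0.7],[2,0,0],[1.75,0,0],[0,0,0],[0,0,0],[0,0,0]], angular=[[0,0,0],[0,0,0],[0,0,0],[0,0,0],[0,0,0],[0,0,0],[0,0,0],[0,0,0]])

```text
clock: 9.25
position: [0.5788, -0.0059, 0.0553]
ee_rot: [2.348, 2.086, -0.001]
force: [0.4, -1.0, -1.9]
width: 0.236
gripper_force: 50.0
```

```bash
python3 -c "
from h import *
R_=Rt(-6.7);tip=app(CASE,[[.03,-.11,.0635]])[0]
plan(tip-R_@np.array([.107,0,-.009]),-6.7)
p=arm.get_image('side');q=arm.get_image('top')
s=arm.observe();P=s['position'];a=np.radians(83.3)
KN=T2(P[0]-.025*np.cos(a),P[1]-.025*np.sin(a),a,P[2]-.004)
print(seen(p,'knife_tip')[:2],proj(p,app(KN,[[.132,0,.013]])), seen(p,'seam')[:1],proj(p,app(CASE,[[.03,-.09,.0635]])))
overlay([(p,(210,390,150,260),4.4)],[(KN,box(-52,52,-11,11,0,26),(255,255,0)),(KN,box(52,132,-13,13,11.5,14.5),(255,255,0)),(CASE,box(-150,137,-90,55,59,68),(0,0,255))],'pics/ov3.png')"
```

```text
t 9.25 pos [ 0.5788 -0.0059  0.0553] w 2.16 gf 50.0 F [ 0.4 -1.  -1.9]
 turn(tool now) [ 0.0001  0.0008 -0.0013] then shift cm in goal axes [ 0.13 -0.06  0.08] | in present axes [ 0.13 -0.06  0.08]
[(299.20000000000005, 185.4, 0.57), (388.096, 275.32, 0.53)] [[298.8570927  186.40810466]] [(297.6, 185.08, 0.83)] [[295.28367302 183.85134165]]
```

View pics/ov3.png

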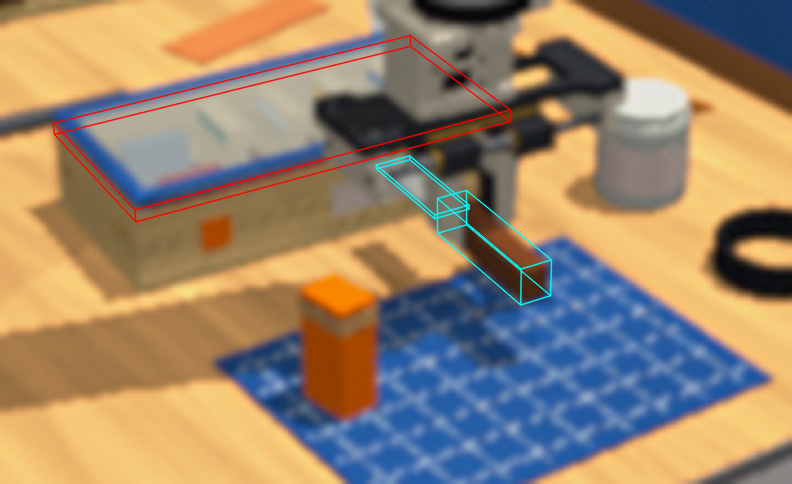

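The blade, at (380–465,160–210), lies in line with the seam and fits its wireframe. Inserting 30 mm first.

Call:
carry_out(claw=[2,2,2,2,2], delta_pos=[[0.5,0,0.05],[1,0,0],[1,0,0],[0.6,0,0],[0,0,0]], angular=[[0,0,0],[0,0,0],[0,0,0],[0,0,0],[0,0,0]])

```text
clock: 9.95
position: [0.5826, 0.0283, 0.0547]
ee_rot: [-2.345, -2.09, -0.001]
force: [-0.1, -0.6, -1.2]
width: 0.235
gripper_force: 50.0
```

```bash
python3 -c "
import numpy as np
r=114
f=lambda t:np.array([55-r*np.cos(t)-3*np.sin(t),71+r*np.sin(t)-3*np.cos(t)-1.5])
th=np.radians(np.r_[0:60:16j,63:109:16j]);P=np.array([f(t) for t in th]);d=np.diff(P,axis=0)/10
print(P[0],P[15],P[-1]);print([[round(a,2),0,round(-b,2)] for a,b in d])
from h import *;rep();print('tip case',app(np.linalg.inv(CASE),[arm.observe()['position']+Rt(-6.7)@np.array([.107,0,-.009])])*1000)"
```

```text
[-59.   66.5] [ -4.59807621 166.72689603] [ 89.27821388 178.26582208]
[[np.float64(0.01), 0, np.float64(-0.8)], [np.float64(0.06), 0, np.float64(-0.79)], [np.float64(0.12), 0, np.float64(-0.79)], [np.float64(0.17), 0, np.float64(-0.78)], [np.float64(0.23), 0, np.float64(-0.76)], [np.float64(0.28), 0, np.float64(-0.75)], [np.float64(0.33), 0, np.float64(-0.72)], [np.float64(0.38), 0, np.float64(-0.7)], [np.float64(0.43), 0, np.float64(-0.67)], [np.float64(0.47), 0, np.float64(-0.64)], [np.float64(0.52), 0, np.float64(-0.61)], [np.float64(0.56), 0, np.float64(-0.57)], [np.float64(0.6), 0, np.float64(-0.53)], [np.float64(0.63), 0, np.float64(-0.48)], [np.float64(0.66), 0, np.float64(-0.44)], [np.float64(0.52), 0, np.float64(-0.3)], [np.float64(0.54), 0, np.float64(-0.28)], [np.float64(0.56), 0, np.float64(-0.25)], [np.float64(0.57), 0, np.float64(-0.22)], [np.float64(0.58), 0, np.float64(-0.19)], [np.float64(0.59), 0, np.float64(-0.15)], [np.float64(0.6), 0, np.float64(-0.12)], [np.float64(0.6), 0, np.float64(-0.09)], [np.float64(0.61), 0, np.float64(-0.06)], [np.float64(0.61), 0, np.float64(-0.03)], [np.float64(0.61), 0, np.float64(0.01)], [np.float64(0.61), 0, np.float64(0.04)], [np.float64(0.61), 0, np.float64(0.07)], [np.float64(0.6), 0, np.float64(0.1)], [np.float64(0.59), 0, np.float64(0.14)], [np.float64(0.59), 0, np.float64(0.17)]]
t 9.95 pos [0.5826 0.0283 0.0547] yaw -6.58 z [-0.     0.001 -1.   ] w 2.16 gf 50.0 F [-0.1 -0.6 -1.2]
tip case [[ 30.47343904 -76.91496619  63.68750115]]
```

Call:
carry_out(claw=[2,2,2,2,2,2,2,2,2,2,2], delta_pos=[[0.9,0,0],[0.9,0,0],[0,0,0],[0,0,-0.3],[0,0,-0.8],[0.1,0,-0.8],[0.1,0,-0.8],[0.2,0,-0.8],[0.2,0,-0.8],[0.3,0,-0.7],[0,0,0]], angular=[[0,0,0],[0,0,0],[0,0,0],[0,0,0],[0,0,0],[0,0,0],[0,0,0],[0,0,0],[0,0,0],[0,0,0],[0,0,0]])

```text
clock: 11.05
position: [0.5865, 0.0538, 0.106]
ee_rot: [2.347, 2.087, 0.003]
force: [-1.1, -0.2, -2.3]
width: 0.237
gripper_force: 50.0
```

```bash
python3 -c "
from h import *;rep();print('tip case',app(np.linalg.inv(CASE),[arm.observe()['position']+Rt(-6.7)@np.array([.107,0,-.009])])*1000)
p=arm.get_image('side');overlay([(p,(210,390,110,240),4.2)],[],'pics/ov4.png')"
```

```text
t 11.05 pos [0.5865 0.0538 0.106 ] yaw -6.69 z [ 0.002  0.001 -1.   ] w 2.18 gf 50.0 F [-1.1 -0.2 -2.3]
tip case [[ 31.38675508 -51.13132544 115.03438961]]
```

View pics/ov4.png

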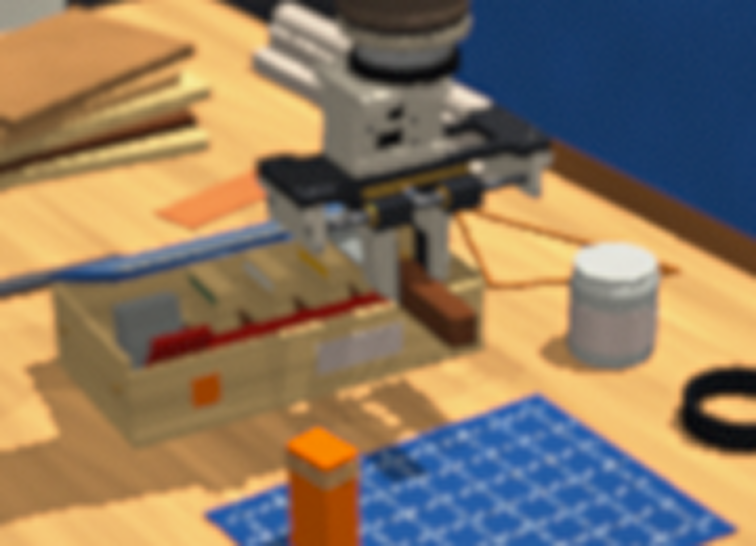

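The blade is holding the lid up, with the rim at (270,240). Inside I can see templates with green, white and yellow stripes, and the far slot is hidden by the gripper. Swinging the lid on.

Call:
carry_out(claw=[2,2,2,2,2,2,2,2,2,2,2,2,2,2,2,2,2,2,2,2], delta_pos=[[0.33,0,-0.72],[0.38,0,-0.7],[0.43,0,-0.67],[0.47,0,-0.64],[0.52,0,-0.61],[0.56,0,-0.57],[0.6,0,-0.53],[0.63,0,-0.48],[0.66,0,-0.44],[0.52,0,-0.3],[0.54,0,-0.28],[0.56,0,-0.25],[0.57,0,-0.22],[0.58,0,-0.19],[0.59,0,-0.15],[0.6,0,-0.12],[0.6,0,-0.1],[0.6,0,-0.06],[0.6,0,-0.03],[0.6,0,0]], angular=[[0,0,0],[0,0,0],[0,0,0],[0,0,0],[0,0,0],[0,0,0],[0,0,0],[0,0,0],[0,0,0],[0,0,0],[0,0,0],[0,0,0],[0,0,0],[0,0,0],[0,0,0],[0,0,0],[0,0,0],[0,0,0],[0,0,0],[0,0,0]])

```text
clock: 13.1
position: [0.5985, 0.1623, 0.1754]
ee_rot: [-2.348, -2.087, -0.0]
force: [-0.2, -0.2, -1.0]
width: 0.234
gripper_force: 50.0
```

Call:
carry_out(claw=[2,2,2,2,2,2,2,2,2,2,2,2], delta_pos=[[0.6,0,0],[0.6,0,0.05],[0.6,0,0.05],[0.6,0,0.1],[0.6,0,0.1],[0.6,0,0.1],[0.6,0,0.1],[0.6,0,0.1],[0,0,0],[0,0,0],[0,0,0],[0,0,0]], angular=[[0,0,0],[0,0,0],[0,0,0],[0,0,0],[0,0,0],[0,0,0],[0,0,0],[0,0,0],[0,0,0],[0,0,0],[0,0,0],[0,0,0]])

```text
clock: 14.3
position: [0.6038, 0.2059, 0.1693]
ee_rot: [2.349, 2.083, -0.006]
force: [-4.0, -10.2, 2.0]
width: 0.232
gripper_force: 50.0
```

```bash
python3 -c "
from h import *;rep();print('tip case',app(np.linalg.inv(CASE),[arm.observe()['position']+Rt(-6.7)@np.array([.107,0,-.009])])*1000)
p=arm.get_image('side')
for n in ['lid','lid_lip']:
  print(n,seen(p,n))
for th in (1.57,1.75,2.0): print(th,proj(p,app(CASE,[[.03,.055-.149*np.cos(th),.071+.149*np.sin(th)]])))
m,c=trace(p,'lid');print(c,None if m is None else (np.argwhere(m).min(0),np.argwhere(m).max(0)))
L=[[x,.055-.149*np.cos(2.0),.071+.149*np.sin(2.0)] for x in(-.15,.137)];print(proj(p,app(CASE,L)))"
```

```text
t 14.3 pos [0.6038 0.2059 0.1693] yaw -6.88 z [-0.001 -0.004 -1.   ] w 2.13 gf 50.0 F [ -4.  -10.2   2. ]
tip case [[ 30.81912496 102.00328246 178.32606455]]Traceback (most recent call last):
  File "<string>", line 5, in <module>
    print(n,seen(p,n))
            ~~~~^^^^^
  File "h.py", line 24, in seen
    r=arm.place_of(l,p);return [(float(q["centre"][0]*640),float(q["centre"][1]*400),float(q["conf"])) for q in r]
ValueError: it knows: case, ear, file, gap, knife, knife_tip, lid_hinge, lid_lip, marker, mat, moulding, offcut, pier, prop, seam, tape, template, tin, tray
```

```bash
python3 -c "
from h import *
plan([.603,-.075,.03],-6.7)"
```

```text
t 14.35 pos [0.6038 0.2059 0.1693] w 2.14 gf 50.0 F [-2.2 -8.9  3.1]
 turn(tool now) [-0.0009  0.0039 -0.0033] then shift cm in goal axes [-27.91   3.2   13.93] | in present axes [-27.85   3.3   14.04]
```

Call:
carry_out(claw=[2,2,2,2,2,2,2,2,2,2,2,2,2,2,2,2], delta_pos=[[-2,0,0],[-3,0,0],[-4,0.5,0],[-4,0.5,0],[-4,0.5,0],[-4,0.7,1],[-4,1,2],[-3,0,3],[0,0,3],[0,0,3],[0,0,1.5],[0,0,0],[0,0,0],[0,0,0],[0,0,0],[0,0,0]], angular=[[0,0,0],[0,0,0],[0,0,0],[0,0,0],[0,0,0],[0,0,0],[0,0,0],[0,0,0],[0,0,0],[0,0,0],[0,0,0],[0,0,0],[0,0,0],[0,0,0],[0,0,0],[0,0,0]])

```text
clock: 15.95
position: [0.6037, -0.0723, 0.0354]
ee_rot: [2.347, 2.087, 0.002]
force: [0.1, 0.5, -0.7]
width: 0.234
gripper_force: 50.0
```

```bash
python3 -c "
from h import *
plan([.603,-.075,.0085],-6.7)
p=arm.get_image('side');q=arm.get_image('top')
L=[[x,.055-.149*np.cos(2.0),.071+.149*np.sin(2.0)] for x in(-.15,.03,.137)];print(proj(p,app(CASE,L)),seen(p,'lid_lip'))
overlay([(p,(205,365,90,220),2.5),(q,(190,350,130,265),2.2)],[],'pics/ov5.png')"
```

```text
t 15.95 pos [ 0.6037 -0.0723  0.0354] w 2.15 gf 50.0 F [ 0.1  0.5 -0.7]
 turn(tool now) [ 0.0016 -0.0003 -0.0001] then shift cm in goal axes [-0.27 -0.04  2.69] | in present axes [-0.28 -0.04  2.69]
[[210.33228517 129.09110293]
 [263.6685277  118.33993339]
 [293.15305031 112.51666103]] [(262.912, 119.72, 0.88), (248.512, 200.0, 0.23)]
```

View pics/ov5.png

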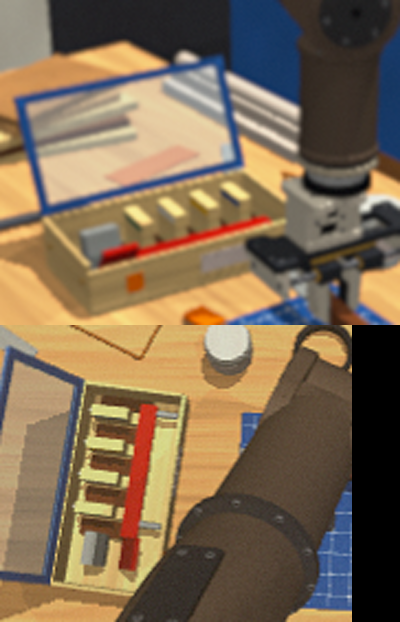

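The lid stands fully open: its lip measures at (263,120), matching the prediction for 2.0 rad. There are four templates in the slots. Laying the knife down.

Call:
carry_out(claw=[2,2,2,2,4.5,4.5,4.5,4.5,4.5,4.5,4.5,4.5], delta_pos=[[-0.2,0,1],[0,0,1],[0,0,0.6],[0,0,0],[0,0,0],[0,0,0],[0,0,0],[0,0,-3],[0,0,-4],[0,0,-4],[0,0,-3],[0,0,0]], angular=[[0,0,0],[0,0,0],[0,0,0],[0,0,0],[0,0,0],[0,0,0],[0,0,0],[0,0,0],[0,0,0],[0,0,0],[0,0,0],[0,0,0]])

```text
clock: 17.3
position: [0.6054, -0.0751, 0.1526]
ee_rot: [2.345, 2.084, 0.008]
force: [0.4, -0.1, 0.1]
width: 0.49
gripper_force: 0.0
```

```bash
python3 -c "
from h import *
plan([.4466,-.0436,.051],0.9)
q=arm.get_image('top');m,c=trace(q,'prop');print(c,m.sum(),rect(q,m,.083))
p=arm.get_image('side');print(seen(p,'prop')[:1],proj(p,[[.4466,-.0436,.003]]),seen(p,'knife')[:1])"
```

```text
t 17.3 pos [ 0.6054 -0.0751  0.1526] w 4.5 gf 0.0 F [ 0.4 -0.1  0.1]
 turn(tool now) [ 7.100e-03 -1.000e-04 -1.333e-01] then shift cm in goal axes [  3.4  -15.82  10.16] | in present axes [  1.26 -16.21  10.05]Traceback (most recent call last):
  File "<string>", line 4, in <module>
    q=arm.get_image('top');m,c=trace(q,'prop');print(c,m.sum(),rect(q,m,.083))
                                                       ^^^^^
AttributeError: 'NoneType' object has no attribute 'sum'
```

Call:
carry_out(claw=[5,5,5,5,5,5,5,5,5], delta_pos=[[0,0,0],[0.7,-4,0],[0.7,-4,0],[1,-4,0],[1,-3.8,0],[0,0,2],[0,0,2],[0,0,0],[0,0,0]], angular=[[0,0,-0.133],[0,0,0],[0,0,0],[0,0,0],[0,0,0],[0,0,0],[0,0,0],[0,0,0],[0,0,0]])

```text
clock: 18.3
position: [0.4436, -0.0431, 0.1078]
ee_rot: [-2.204, -2.237, 0.003]
force: [-0.4, -0.0, 0.1]
width: 0.544
gripper_force: 0.0
```

```bash
python3 -c "
from h import *
plan([.4466,-.0436,.051],0.9)
p=arm.get_image('side');m,c=trace(p,'prop');print(c,seen(p,'prop')[:1],proj(p,[[.4466,-.0436,.003]]),seen(p,'knife')[:1])"
```

```text
t 18.3 pos [ 0.4436 -0.0431  0.1078] w 5.0 gf 0.0 F [-0.4 -0.   0.1]
 turn(tool now) [-0.0024  0.0006 -0.0005] then shift cm in goal axes [-0.06  0.3   5.68] | in present axes [-0.05  0.31  5.68]
0.85 [(285.888, 242.72, 0.8)] [[286.67824494 241.25752455]] [(340.224, 227.48, 0.57)]
```

Prop confirmed. Gripping it and lifting.

Call:
carry_out(claw=[5,5,5,5,2.5,2.5,2.5,2.5,2.5,2.5,2.5,2.5,2.5,2.5], delta_pos=[[0,0.2,2],[0,0,2],[0,0,1.65],[0,0,0],[0,0,0],[0,0,0],[0,0,0],[0,0,-3],[0,0,-4],[0,0,-4],[0,0,0],[0,0,0],[0,0,0],[0,0,0]], angular=[[0,0,0],[0,0,0],[0,0,0],[0,0,0],[0,0,0],[0,0,0],[0,0,0],[0,0,0],[0,0,0],[0,0,0],[0,0,0.133],[0,0,0],[0,0,0],[0,0,0]], force=40)

```text
clock: 19.9
position: [0.4456, -0.0428, 0.1613]
ee_rot: [-2.345, -2.09, 0.002]
force: [-0.3, -0.2, -0.8]
width: 0.305
gripper_force: 40.0
```

```bash
python3 -c "
from h import *
rep()
g=app(CASE,[[-.093,-.026,.080]])[0];print(g);plan(g+[0,0,.048],-6.7)"
```

```text
t 19.9 pos [ 0.4456 -0.0428  0.1613] yaw -6.57 z [-0.002 -0.    -1.   ] w 2.8 gf 40.0 F [-0.3 -0.2 -0.8]
[0.47840169 0.19952794 0.08      ]
t 19.9 pos [ 0.4456 -0.0428  0.1613] w 2.8 gf 40.0 F [-0.3 -0.2 -0.8]
 turn(tool now) [-0.0015  0.0004  0.0022] then shift cm in goal axes [24.45  0.43  3.33] | in present axes [24.45  0.49  3.32]
```

Call:
carry_out(claw=[2.5,2.5,2.5,2.5,2.5,2.5,2.5,2.5,2.5,2.5,2.5,2.5], delta_pos=[[4,0.1,0],[4,0.1,0],[4,0.1,0],[4,0.15,0],[4,0,0],[3,0,0],[1.4,0,0],[0,0,1.5],[0,0,0.8],[0,0,0],[0,0,0],[0,0,0]], angular=[[0,0,0],[0,0,0],[0,0,0],[0,0,0],[0,0,0],[0,0,0],[0,0,0],[0,0,0],[0,0,0],[0,0,0],[0,0,0],[0,0,0]])

```text
clock: 21.1
position: [0.4797, 0.1983, 0.1393]
ee_rot: [2.349, 2.086, 0.001]
force: [-0.1, -0.4, -1.4]
width: 0.303
gripper_force: 40.0
```

```bash
python3 -c "
from h import *
g=app(CASE,[[-.093,-.026,.058]])[0];plan(g+[0,0,.048],-6.7)
P=arm.observe()['position'];PR=T2(P[0],P[1],np.radians(-6.7),P[2]-.048)
p=arm.get_image('side')
print(seen(p,'prop')[:1],proj(p,PR[:3,3]),seen(p,'ear')[:1],proj(p,app(CASE,[[-.093,-.025,.016]])),seen(p,'pier')[:1],proj(p,app(CASE,[[-.093,-.005,.03]])))
q=arm.get_image('top')
o=[(PR,box(-14,14,-20,20,0,80),(255,0,255)),(CASE,box(-116,-70,-5,-4.5,6,30),(255,255,0)),(CASE,box(-150,137,-90,55,6,59),(0,0,255))]
overlay([(p,(205,325,130,230),4.5),(q,(200,290,190,260),2)],o,'pics/ov6.png')"
```

```text
t 21.1 pos [0.4797 0.1983 0.1393] w 2.78 gf 40.0 F [-0.1 -0.4 -1.4]
 turn(tool now) [ 0.0004 -0.0002 -0.0016] then shift cm in goal axes [ 0.11 -0.14  3.33] | in present axes [ 0.11 -0.14  3.33]
[(245.184, 180.0, 0.73)] [[249.34340447 176.73648677]] [(252.09599999999998, 196.32, 0.74)] [[250.16704841 198.52472328]] [(247.616, 189.92, 0.91)] [[247.22073375 191.81749834]]
```

View pics/ov6.png

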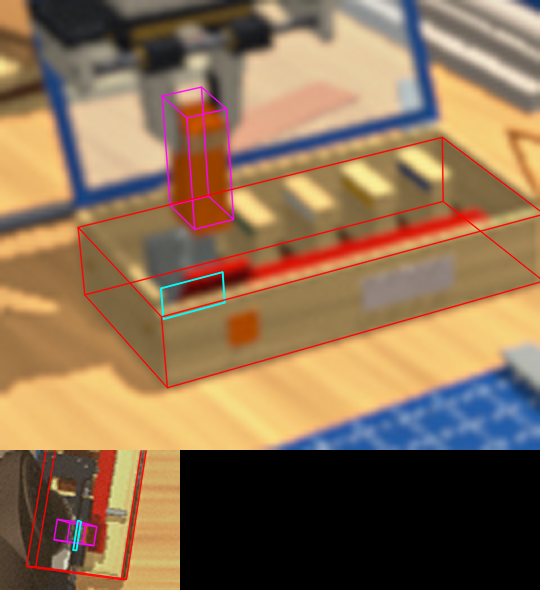

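Call:
carry_out(claw=[2.5,2.5,2.5,2.5,2.5,2.5,2.5,2.5,2.5,2.5], delta_pos=[[0.1,-0.1,1],[0,0,1.3],[0,0,1],[0,0,0.5],[0,0,0.5],[0,0,0.5],[0,0,0.5],[0,0,0.5],[0,0,0],[0,0,0]], angular=[[0,0,0],[0,0,0],[0,0,0],[0,0,0],[0,0,0],[0,0,0],[0,0,0],[0,0,0],[0,0,0],[0,0,0]])

```text
clock: 22.35
position: [0.4783, 0.1999, 0.0806]
ee_rot: [-2.348, -2.087, 0.001]
force: [0.6, 2.7, -1.3]
width: 0.307
gripper_force: 40.0
```

```bash
python3 -c "
from h import *
g=app(CASE,[[-.093,-.0255,.006]])[0];plan(g+[0,0,.048],-6.7)
print(app(np.linalg.inv(CASE),[arm.observe()['position']])*1000)
p=arm.get_image('side')
for d in (0,.01,.02): print(d,proj(p,app(CASE,[[-.093,-.025-d,.016]])))
print(seen(p,'ear')[:1],seen(p,'prop')[:1])"
```

```text
t 22.35 pos [0.4783 0.1999 0.0806] w 2.82 gf 40.0 F [ 0.6  2.7 -1.3]
 turn(tool now) [-0.0004  0.0004 -0.0006] then shift cm in goal axes [0.01 0.02 2.66] | in present axes [0.01 0.02 2.66]
[[-93.1664195  -25.62110176  80.60632598]]
0 [[250.16704841 198.52472328]]
0.01 [[251.51379061 199.91013283]]
0.02 [[252.87374881 201.30888651]]
[(254.016, 198.2, 0.46)] [(250.688, 196.68, 0.78)]
```

Call:
carry_out(claw=[2.5,2.5,2.5,2.5,2.5,2.5,2.5,2.5], delta_pos=[[0,0,0.5],[0,0,0.5],[0,0,0.5],[0,0,0.5],[0,0,0.5],[0,0,0.2],[0,0,0],[0,0,0]], angular=[[0,0,0],[0,0,0],[0,0,0],[0,0,0],[0,0,0],[0,0,0],[0,0,0],[0,0,0]])

```text
clock: 23.3
position: [0.4784, 0.2015, 0.0565]
ee_rot: [-2.345, -2.086, -0.004]
force: [-12.3, 3.5, 46.2]
width: 0.302
gripper_force: 40.1
```

Call:
carry_out(claw=[2.5,2.5,3.8,3.8,3.8,3.8,3.8,3.8,3.8,3.8,3.8], delta_pos=[[0,0,-0.2],[0,0,0],[0,0,0],[0,0,0],[0,0,0],[0,0,0],[0,0,-2],[0,0,-3],[0,0,-4],[0,0,-3],[0,0,0]], angular=[[0,0,0],[0,0,0],[0,0,0],[0,0,0],[0,0,0],[0,0,0],[0,0,0],[0,0,0],[0,0,0],[0,0,0],[0,0,0]])

```text
clock: 24.4
position: [0.4808, 0.2006, 0.1795]
ee_rot: [2.348, 2.086, 0.01]
force: [-0.1, -0.5, -0.4]
width: 0.416
gripper_force: 0.0
```

Call:
carry_out(claw=[2.8,2.8,2.8,2.8,2.8,2.8], delta_pos=[[-4,0,-1],[-4,0,0],[-4,0,0],[-4,0,0],[0,0,0],[0,0,0]], angular=[[0,0,0],[0,0,0],[0,0,0],[0,0,0],[0,0,0],[0,0,0]])

```text
clock: 25.0
position: [0.4593, 0.0404, 0.1854]
ee_rot: [-2.35, -2.084, 0.001]
force: [0.1, 0.6, 0.6]
width: 0.304
gripper_force: 0.0
```

```bash
python3 -c "
from h import *
rep()
p=arm.get_image('side');q=arm.get_image('top')
print('templ',seen(p,'template'),seen(q,'template'))
for x in (-.039,.007,.053,.099): print(x,proj(p,app(CASE,[[x,0,.006]])),proj(q,app(CASE,[[x,0,.006]])))
G=T2(*app(CASE,[[-.093,-.025,0]])[0,:2],np.radians(-6.7),.006)
o=[(G,box(-14,14,-20,20,0,80),(255,0,255))]+[(T2(*app(CASE,[[x,0,0]])[0,:2],np.radians(-6.7),.006),box(-8,8,-14,38,22,56),(255,255,0)) for x in (-39,7,53,99) for x in [x/1000]]
overlay([(p,(205,325,130,220),4),(q,(200,290,150,260),2)],o,'pics/ov7.png')"
```

```text
t 25.0 pos [0.4593 0.0404 0.1854] yaw -6.87 z [-0.001  0.    -1.   ] w 2.79 gf 0.0 F [0.1 0.6 0.6]
templ [(301.504, 181.68, 0.58), (274.88, 190.39999999999998, 0.54), (287.616, 186.20000000000002, 0.48), (259.20000000000005, 193.32, 0.46)] [(244.67199999999997, 205.39999999999998, 0.66), (243.00799999999998, 187.79999999999998, 0.63), (241.6, 212.8, 0.46)]
-0.039 [[262.78338818 193.70067105]] [[240.11749277 215.46332119]]
0.007 [[275.83879019 190.19057837]] [[242.41105211 201.25224312]]
0.053 [[288.5912367  186.76646427]] [[244.69495128 187.17804174]]
0.099 [[301.0450369  183.42683095]] [[246.96808276 173.24523893]]
```

View pics/ov7.png

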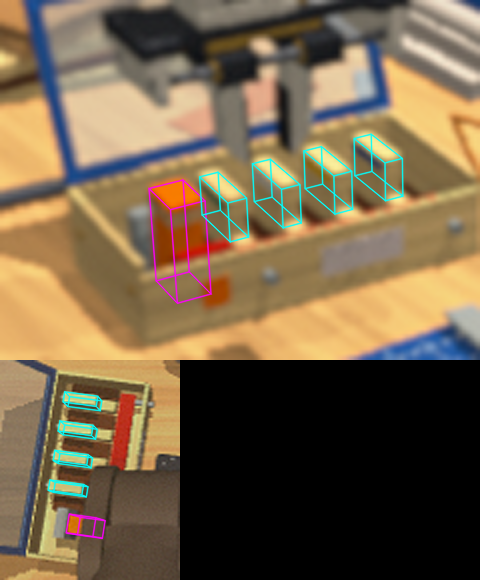

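The prop is fully down in the gap, the keeper is back, and four template tops match their slots. I'll take the template at x=99 first.

```bash
cat >> h.py <<'E'
SL=[-.039,.007,.053,.099]; TX=[-.08,-.027,.027,.08]
def slot(i,z,dx=0,y=.010): return app(CASE,[[SL[i]+dx,y,z]])[0]
def bay(i,z,y=.010): return app(TRAY,[[TX[i],y,z]])[0]
E
python3 -c "
from h import *
plan(slot(3,.085),-6.7)
for i in range(4): print(i,np.round(slot(i,.036),4),np.round(bay(i,.035),4))
p=arm.get_image('side');q=arm.get_image('top')
for i,x in enumerate(SL):
  T=T2(*app(CASE,[[x,0,0]])[0,:2],np.radians(-6.7),.006);c=[[0,.012,.056]]
  print(i,proj(p,app(T,c)),proj(q,app(T,c)))
for n in (p,q):
  for r in arm.look_for('template',n): print(np.round(np.array(r['centre'])*[640,400],1),r['conf'])"
```

```text
t 25.2 pos [0.4598 0.0424 0.1856] w 2.8 gf 0.0 F [-0.5  0.2 -0.4]
 turn(tool now) [-0.0004  0.0002  0.0015] then shift cm in goal axes [19.43 19.22 10.06] | in present axes [19.4  19.25 10.05]
0 [0.5362 0.229  0.036 ] [ 0.4738 -0.305   0.035 ]
1 [0.5819 0.2236 0.036 ] [ 0.5268 -0.3074  0.035 ]
2 [0.6276 0.2182 0.036 ] [ 0.5807 -0.3098  0.035 ]
3 [0.6733 0.2129 0.036 ] [ 0.6337 -0.3122  0.035 ]
0 [[260.24852118 176.36296676]] [[232.48743944 213.26485405]]
1 [[273.48254467 173.02401088]] [[234.92889375 198.392361  ]]
2 [[286.40578196 169.7709719 ]] [[237.36055886 183.67088533]]
3 [[299.0227365  166.60214505]] [[239.78111253 169.10557692]]
[299.3 172.8] 0.74
[259.3 183.9] 0.72
[286.6 174.9] 0.64
[274.3 174.6] 0.53
[235.  150.5] 0.36
[457.  209.3] 0.61
[235.6 214. ] 0.57
[237.9 200.7] 0.56
[244.3 172.1] 0.54
[244.2 181.3] 0.52
```

Call:
carry_out(claw=[3,3,3,3,3,3,3,3,3,3,3], delta_pos=[[3.2,3.2,1],[3.2,3.2,1],[3.2,3.2,1],[3.2,3.2,1],[3.3,3.2,1],[3.3,3.2,1],[0,0,2],[0,0,2],[0,0,0],[0,0,0],[0,0,0]], angular=[[0,0,0],[0,0,0],[0,0,0],[0,0,0],[0,0,0],[0,0,0],[0,0,0],[0,0,0],[0,0,0],[0,0,0],[0,0,0]])

```text
clock: 26.5
position: [0.6738, 0.2114, 0.0873]
ee_rot: [2.348, 2.087, 0.003]
force: [0.8, 0.9, -0.1]
width: 0.326
gripper_force: 0.0
```

```bash
python3 -c "
from h import *
plan(slot(3,.036),-6.7)
p=arm.get_image('side');q=arm.get_image('top')
overlay([(p,(240,340,110,200),6)],[],'pics/ov8.png')"
```

```text
t 26.5 pos [0.6738 0.2114 0.0873] w 3.0 gf 0.0 F [ 0.8  0.9 -0.1]
 turn(tool now) [ 0.0016 -0.0008 -0.0006] then shift cm in goal axes [ 0.14 -0.07  5.13] | in present axes [ 0.13 -0.07  5.13]
```

View pics/ov8.png

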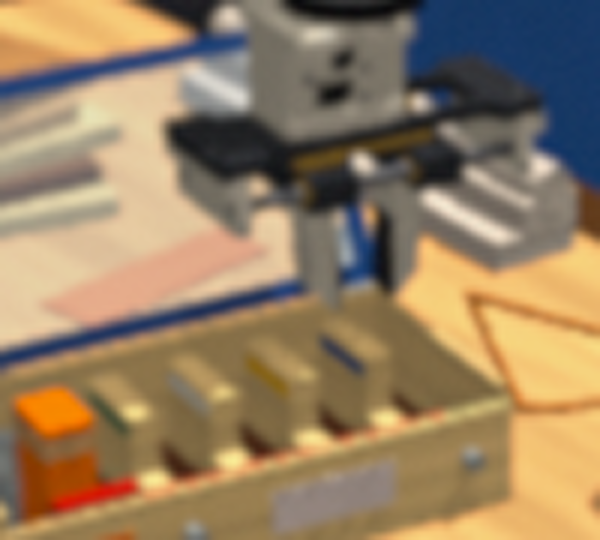

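The fingers straddle the far (blue-stripe) template, whose top is at (355,345). The prop holds the keeper back.

Call:
carry_out(claw=[3,3,3,3,3,3,1.2,1.2,1.2,1.2,1.2,1.2,1.2,1.2,1.2], delta_pos=[[0.1,-0.1,1],[0,0,1],[0,0,1],[0,0,1],[0,0,1.1],[0,0,0],[0,0,0],[0,0,0],[0,0,0],[0,0,0],[0,0,-2],[0,0,-3],[0,0,-4],[0,0,-3],[0,0,0]], angular=[[0,0,0],[0,0,0],[0,0,0],[0,0,0],[0,0,0],[0,0,0],[0,0,0],[0,0,0],[0,0,0],[0,0,0],[0,0,0],[0,0,0],[0,0,0],[0,0,0],[0,0,0]], force=25)

```text
clock: 28.1
position: [0.6751, 0.2127, 0.1604]
ee_rot: [2.346, 2.085, 0.012]
force: [0.4, 0.3, -1.1]
width: 0.168
gripper_force: 25.0
```

```bash
python3 -c "
from h import *
plan(bay(3,.06),-2.6)"
```

```text
t 28.1 pos [0.6751 0.2127 0.1604] w 1.54 gf 25.0 F [ 0.4  0.3 -1.1]
 turn(tool now) [ 0.0076 -0.0033 -0.0722] then shift cm in goal axes [-52.63  -1.76  10.04] | in present axes [-52.65   1.97   9.87]
```

Call:
carry_out(claw=[1.2,1.2,1.2,1.2,1.2,1.2,1.2,1.2,1.2,1.2,1.2,1.2,1.2,1.2,1.2,1.2,1.2,1.2,1.2], delta_pos=[[0,0,0],[-2.6,-0.2,0],[-5,-0.2,0],[-5,-0.2,0],[-5,-0.2,0],[-5,-0.2,0],[-5,-0.2,0],[-5,-0.2,0],[-5,-0.2,0],[-5,-0.2,0],[-5,0,0],[-3,0,0],[-2,0,0],[0,0,3],[0,0,3],[0,0,2.5],[0,0,1],[0,0,0],[0,0,0]], angular=[[0,0,-0.072],[0,0,0],[0,0,0],[0,0,0],[0,0,0],[0,0,0],[0,0,0],[0,0,0],[0,0,0],[0,0,0],[0,0,0],[0,0,0],[0,0,0],[0,0,0],[0,0,0],[0,0,0],[0,0,0],[0,0,0],[0,0,0]])

```text
clock: 30.0
position: [0.6309, -0.3123, 0.0608]
ee_rot: [2.271, 2.17, 0.0]
force: [0.1, -0.0, 0.1]
width: 0.176
gripper_force: 25.0
```

```bash
python3 -c "
from h import *
plan(bay(3,.035),-2.6)"
```

```text
t 30.0 pos [ 0.6309 -0.3123  0.0608] w 1.61 gf 25.0 F [ 0.1 -0.   0.1]
 turn(tool now) [ 0.0009  0.0006 -0.0001] then shift cm in goal axes [0.02 0.28 2.58] | in present axes [0.02 0.28 2.58]
```

Call:
carry_out(claw=[1.2,1.2,1.2,1.2,3,3,3,3,3,3,3,3], delta_pos=[[0,0.3,1],[0,0,1],[0,0,0.6],[0,0,0],[0,0,0],[0,0,0],[0,0,0],[0,0,-3],[0,0,-4],[0,0,-4],[0,0,-1.5],[0,0,0]], angular=[[0,0,0],[0,0,0],[0,0,0],[0,0,0],[0,0,0],[0,0,0],[0,0,0],[0,0,0],[0,0,0],[0,0,0],[0,0,0],[0,0,0]])

```text
clock: 31.2
position: [0.6347, -0.313, 0.1619]
ee_rot: [2.268, 2.167, 0.003]
force: [0.1, -0.9, -0.2]
width: 0.329
gripper_force: 0.0
```

```bash
python3 -c "
from h import *
plan(slot(2,.085),-6.7)
p=arm.get_image('side');print(seen(p,'template'),proj(p,bay(3,.004,0)))"
```

```text
t 31.2 pos [ 0.6347 -0.313   0.1619] w 3.02 gf 0.0 F [ 0.1 -0.9 -0.2]
 turn(tool now) [0.0048 0.0015 0.0715] then shift cm in goal axes [52.68 -6.9   7.69] | in present axes [53.05 -3.16  7.58]
[(409.024, 263.8, 0.77), (260.224, 195.6, 0.72), (250.81600000000003, 202.07999999999998, 0.72), (275.776, 189.0, 0.64), (287.424, 185.0, 0.55)] [[408.99849037 264.79293999]]
```

Call:
carry_out(claw=[3,3,3,3,3,3,3,3,3,3,3,3,3,3,3,3,3,3], delta_pos=[[0,0,0],[2.7,-0.3,0],[4.9,-0.6,0],[4.9,-0.6,0],[4.9,-0.6,0],[4.9,-0.6,0],[4.9,-0.6,0],[4.9,-0.6,0],[4.9,-0.6,0],[4.9,-0.6,0],[4.9,-0.6,0],[3.9,-0.6,0],[2,-0.6,0],[0,0,3],[0,0,3],[0,0,1.5],[0,0,0],[0,0,0]], angular=[[0,0,0.072],[0,0,0],[0,0,0],[0,0,0],[0,0,0],[0,0,0],[0,0,0],[0,0,0],[0,0,0],[0,0,0],[0,0,0],[0,0,0],[0,0,0],[0,0,0],[0,0,0],[0,0,0],[0,0,0],[0,0,0]])

```text
clock: 33.1
position: [0.6268, 0.2189, 0.0839]
ee_rot: [2.349, 2.086, -0.001]
force: [0.2, 0.5, 0.1]
width: 0.327
gripper_force: 0.0
```

```bash
python3 -c "
from h import *
plan(slot(2,.036),-6.7)"
```

```text
t 33.1 pos [0.6268 0.2189 0.0839] w 3.0 gf 0.0 F [0.2 0.5 0.1]
 turn(tool now) [-0.0004  0.0006 -0.0012] then shift cm in goal axes [-0.06  0.09  4.79] | in present axes [-0.06  0.09  4.79]
```

Call:
carry_out(claw=[3,3,3,3,3,3,1.2,1.2,1.2,1.2,1.2,1.2,1.2,1.2,1.2,1.2], delta_pos=[[0,0.1,1],[0,0,1],[0,0,1],[0,0,1],[0,0,0.8],[0,0,0],[0,0,0],[0,0,0],[0,0,0],[0,0,0],[0,0,-2],[0,0,-3],[0,0,-4],[0,0,-3],[0,0,0],[0,0,0]], angular=[[0,0,0],[0,0,0],[0,0,0],[0,0,0],[0,0,0],[0,0,0],[0,0,0],[0,0,0],[0,0,0],[0,0,0],[0,0,0],[0,0,0],[0,0,0],[0,0,0],[0,0,-0.072],[0,0,0]])

```text
clock: 34.7
position: [0.6281, 0.2195, 0.1572]
ee_rot: [2.27, 2.172, 0.003]
force: [0.3, 0.5, -0.8]
width: 0.171
gripper_force: 25.0
```

```bash
python3 -c "
from h import *
plan(bay(2,.06),-2.6)"
```

```text
t 34.7 pos [0.6281 0.2195 0.1572] w 1.57 gf 25.0 F [ 0.3  0.5 -0.8]
 turn(tool now) [ 0.0017 -0.0013  0.0012] then shift cm in goal axes [-53.09  -2.33   9.72] | in present axes [-53.1   -2.41   9.64]
```

Call:
carry_out(claw=[1.2,1.2,1.2,1.2,1.2,1.2,1.2,1.2,1.2,1.2,1.2,1.2,1.2,1.2,1.2,1.2,1.2,1.2,1.2], delta_pos=[[-2.1,-0.2,0],[-5,-0.2,0],[-5,-0.2,0],[-5,-0.2,0],[-5,-0.2,0],[-5,-0.2,0],[-5,-0.2,0],[-5,-0.2,0],[-5,-0.2,0],[-5,-0.3,0],[-4,-0.2,0],[-2,0,0],[0,0,3],[0,0,3],[0,0,2.5],[0,0,1.2],[0,0,0],[0,0,0],[0,0,0]], angular=[[0,0,0],[0,0,0],[0,0,0],[0,0,0],[0,0,0],[0,0,0],[0,0,0],[0,0,0],[0,0,0],[0,0,0],[0,0,0],[0,0,0],[0,0,0],[0,0,0],[0,0,0],[0,0,0],[0,0,0],[0,0,0],[0,0,0]])

```text
clock: 36.6
position: [0.5812, -0.3103, 0.0603]
ee_rot: [2.27, 2.169, 0.001]
force: [0.3, -0.2, -0.2]
width: 0.174
gripper_force: 25.0
```

```bash
python3 -c "
from h import *
plan(bay(2,.035),-2.6)"
```

```text
t 36.6 pos [ 0.5812 -0.3103  0.0603] w 1.6 gf 25.0 F [ 0.3 -0.2 -0.2]
 turn(tool now) [ 0.0019  0.0009 -0.0005] then shift cm in goal axes [ 0.05 -0.05  2.53] | in present axes [ 0.05 -0.06  2.53]
```

Call:
carry_out(claw=[1.2,1.2,1.2,1.2,3,3,3,3,3,3,3,3,3], delta_pos=[[0,0,1],[0,0,1],[0,0,0.6],[0,0,0],[0,0,0],[0,0,0],[0,0,0],[0,0,-3],[0,0,-4],[0,0,-4],[0,0,-1.5],[0,0,0],[0,0,0]], angular=[[0,0,0],[0,0,0],[0,0,0],[0,0,0],[0,0,0],[0,0,0],[0,0,0],[0,0,0],[0,0,0],[0,0,0],[0,0,0],[0,0,0.072],[0,0,0]])

```text
clock: 37.9
position: [0.5807, -0.3095, 0.158]
ee_rot: [2.349, 2.086, 0.001]
force: [0.7, 0.8, -1.6]
width: 0.327
gripper_force: 0.0
```

```bash
python3 -c "
from h import *
plan(slot(1,.085),-6.7)
p=arm.get_image('side');q=arm.get_image('top');print(seen(p,'template'),[proj(p,bay(i,.004,0)) for i in (3,2)])
c=p['frame'][130:230,205:325];overlay([(p,(205,325,130,230),4.2),(q,(210,280,150,260),1.5)],[],'pics/ov9.png')"
```

```text
t 37.9 pos [ 0.5807 -0.3095  0.158 ] w 3.0 gf 0.0 F [ 0.7  0.8 -1.6]
 turn(tool now) [ 0.0005 -0.0001 -0.0015] then shift cm in goal axes [52.96 -6.1   7.3 ] | in present axes [52.95 -6.18  7.3 ]
[(410.112, 264.40000000000003, 0.9), (393.6, 272.6, 0.84), (258.88, 192.79999999999998, 0.73), (274.81600000000003, 187.20000000000002, 0.55), (246.976, 193.32, 0.17)] [array([[408.99849037, 264.79293999]]), array([[393.52204253, 272.07942666]])]
```

View pics/ov9.png

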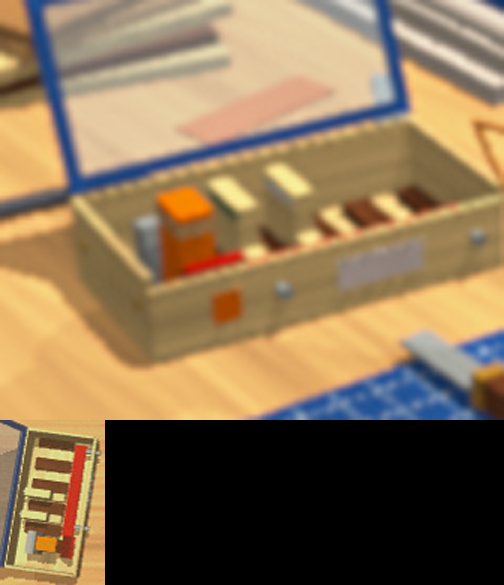

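Two templates are in the tray. Green and white remain in the case at crop (235,195) and (290,180), with the pier behind the prop at (147,245). Next is slot x=7.

Call:
carry_out(claw=[3,3,3,3,3,3,3,3,3,3,3,3,3,3,3,3,3,3], delta_pos=[[3,-0.4,0],[4.9,-0.6,0],[4.9,-0.6,0],[4.9,-0.6,0],[4.9,-0.5,0],[4.9,-0.5,0],[4.9,-0.5,0],[4.9,-0.5,0],[4.9,-0.5,0],[4.9,-0.5,0],[3.9,-0.5,0],[2,-0.4,0],[0,0,3],[0,0,3],[0,0,1.3],[0,0,0],[0,0,0],[0,0,0]], angular=[[0,0,0],[0,0,0],[0,0,0],[0,0,0],[0,0,0],[0,0,0],[0,0,0],[0,0,0],[0,0,0],[0,0,0],[0,0,0],[0,0,0],[0,0,0],[0,0,0],[0,0,0],[0,0,0],[0,0,0],[0,0,0]])

```text
clock: 39.85
position: [0.5832, 0.2238, 0.0863]
ee_rot: [2.348, 2.086, 0.003]
force: [-0.5, -0.1, 0.9]
width: 0.325
gripper_force: 0.0
```

```bash
python3 -c "
from h import *
plan(slot(1,.036),-6.7)"
```

```text
t 39.85 pos [0.5832 0.2238 0.0863] w 2.99 gf 0.0 F [-0.5 -0.1  0.9]
 turn(tool now) [ 0.0019 -0.0011 -0.0008] then shift cm in goal axes [-0.03 -0.12  5.03] | in present axes [-0.04 -0.13  5.03]
```

Call:
carry_out(claw=[3,3,3,3,3,3,1.2,1.2,1.2,1.2,1.2,1.2,1.2,1.2,1.2,1.2], delta_pos=[[0,-0.1,1],[0,0,1],[0,0,1],[0,0,1],[0,0,0.9],[0,0,0],[0,0,0],[0,0,0],[0,0,0],[0,0,0],[0,0,-2],[0,0,-3],[0,0,-4],[0,0,-3],[0,0,-0.5],[0,0,0]], angular=[[0,0,0],[0,0,0],[0,0,0],[0,0,0],[0,0,0],[0,0,0],[0,0,0],[0,0,0],[0,0,0],[0,0,0],[0,0,0],[0,0,0],[0,0,0],[0,0,0],[0,0,-0.072],[0,0,0]])

```text
clock: 41.45
position: [0.5819, 0.2242, 0.1626]
ee_rot: [2.27, 2.171, 0.005]
force: [1.0, 0.0, -0.1]
width: 0.17
gripper_force: 25.0
```

```bash
python3 -c "
from h import *
plan(bay(1,.06),-2.6)"
```

```text
t 41.45 pos [0.5819 0.2242 0.1626] w 1.56 gf 25.0 F [ 1.   0.  -0.1]
 turn(tool now) [ 0.0025 -0.0018  0.0012] then shift cm in goal axes [-53.35  -3.1   10.26] | in present axes [-53.37  -3.19  10.16]
```

Call:
carry_out(claw=[1.2,1.2,1.2,1.2,1.2,1.2,1.2,1.2,1.2,1.2,1.2,1.2,1.2,1.2,1.2,1.2,1.2,1.2,1.2], delta_pos=[[-2.4,-0.3,0],[-5,-0.3,0],[-5,-0.3,0],[-5,-0.3,0],[-5,-0.3,0],[-5,-0.3,0],[-5,-0.3,0],[-5,-0.3,0],[-5,-0.3,0],[-5,-0.2,0],[-4,-0.2,0],[-2,0,0],[0,0,3],[0,0,3],[0,0,2.8],[0,0,1.3],[0,0,0],[0,0,0],[0,0,0]], angular=[[0,0,0],[0,0,0],[0,0,0],[0,0,0],[0,0,0],[0,0,0],[0,0,0],[0,0,0],[0,0,0],[0,0,0],[0,0,0],[0,0,0],[0,0,0],[0,0,0],[0,0,0],[0,0,0],[0,0,0],[0,0,0],[0,0,0]])

```text
clock: 43.35
position: [0.5267, -0.3079, 0.0612]
ee_rot: [2.27, 2.169, 0.001]
force: [-0.4, -0.5, -1.1]
width: 0.172
gripper_force: 25.0
```

```bash
python3 -c "
from h import *
plan(bay(1,.035),-2.6)"
```

```text
t 43.35 pos [ 0.5267 -0.3079  0.0612] w 1.58 gf 25.0 F [-0.4 -0.5 -1.1]
 turn(tool now) [ 0.0019  0.0009 -0.0004] then shift cm in goal axes [0.05 0.   2.62] | in present axes [ 0.05 -0.    2.62]
```

Call:
carry_out(claw=[1.2,1.2,1.2,1.2,3,3,3,3,3,3,3,3,3], delta_pos=[[0,0,1],[0,0,1],[0,0,0.7],[0,0,0],[0,0,0],[0,0,0],[0,0,0],[0,0,-3],[0,0,-4],[0,0,-4],[0,0,-1.5],[0,0,0],[0,0,0]], angular=[[0,0,0],[0,0,0],[0,0,0],[0,0,0],[0,0,0],[0,0,0],[0,0,0],[0,0,0],[0,0,0],[0,0,0],[0,0,0],[0,0,0.072],[0,0,0]])

```text
clock: 44.65
position: [0.5261, -0.3072, 0.1581]
ee_rot: [2.349, 2.086, 0.001]
force: [0.5, -0.1, 0.6]
width: 0.329
gripper_force: 0.0
```

```bash
python3 -c "
from h import *
plan(slot(0,.085,.009),-6.7)
p=arm.get_image('side');q=arm.get_image('top');print(seen(p,'template'),[proj(p,bay(i,.004,0)) for i in (3,2,1)])
h=cv2.cvtColor(q['frame'],cv2.COLOR_RGB2HSV);I=np.linalg.inv(CASE)
# rectified top view in case frame at z=60: 1px=0.5mm
xs=np.arange(-.15,.03,.0005);ys=np.arange(-.06,.056,.0005)
out=[]
for z in (.058,.062):
  X,Y=np.meshgrid(xs,ys);u=proj(q,app(CASE,np.c_[X.ravel(),Y.ravel(),np.full(X.size,z)])).astype(np.float32).reshape(*X.shape,2)
  out.append(cv2.remap(q['frame'],u,None,cv2.INTER_CUBIC))
im=np.vstack(out)[:,:,::-1].copy()
im=cv2.resize(im,None,fx=1.25,fy=1.25)
cv2.imwrite('pics/rect.png',im);print(im.shape)
# grey pixels of pier
m=(h[...,1]<70)&(h[...,2]>90);yy,xx=np.where(m);s=(abs(xx-232)<10)&(abs(yy-233)<14);w=app(I,onz(q,np.c_[xx[s],yy[s]],.058))*1000;print(s.sum(),w.min(0),w.max(0))"
```

```text
t 44.65 pos [ 0.5261 -0.3072  0.1581] w 3.02 gf 0.0 F [ 0.5 -0.1  0.6]
 turn(tool now) [ 0.0007 -0.0001 -0.0015] then shift cm in goal axes [53.37 -4.35  7.31] | in present axes [53.36 -4.44  7.31]
[(389.888, 270.8, 0.97), (411.52, 262.2, 0.8), (373.88800000000003, 276.2, 0.69), (431.68, 302.68, 0.68), (262.976, 195.68, 0.43), (262.4, 119.19999999999999, 0.42)] [array([[408.99849037, 264.79293999]]), array([[393.52204253, 272.07942666]]), array([[377.03983832, 279.8086046 ]])]
(580, 450, 3)
98 [-115.5499844    -6.94618811   58.        ] [-70.43855226  20.3550227   58.        ]
```

View pics/rect.png

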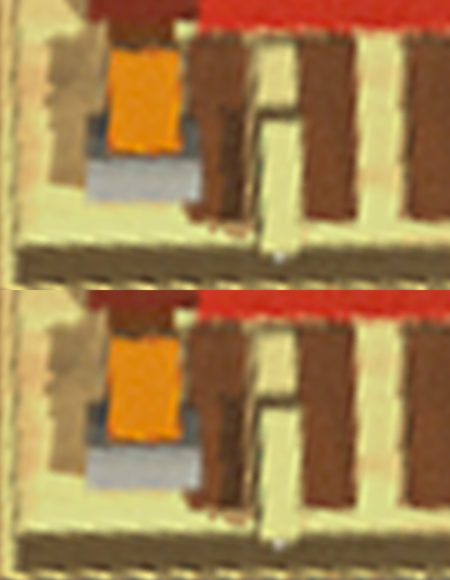

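The rectified view (2.5 px/mm) shows the pier top at columns 87–200, x = −115…−70. The last template's top is at columns 262–300, x ≈ −45…−30. The gap between them takes a finger with about 2.5 mm to spare each side if the TCP is at x ≈ −35.5 with 26 mm opening.

Call:
carry_out(claw=[2.6,2.6,2.6,2.6,2.6,2.6,2.6,2.6,2.6,2.6,2.6,2.6,2.6,2.6,2.6,2.6,2.6,2.6], delta_pos=[[3.4,-0.7,0],[4.9,-0.5,0],[4.9,-0.5,0],[4.9,-0.5,0],[4.9,-0.5,0],[4.9,-0.5,0],[4.9,-0.5,0],[4.9,-0.4,0],[4.9,-0.4,0],[4.9,-0.4,0],[3.9,0,0],[2,0,0],[0,0,3],[0,0,3],[0,0,1.3],[0,0,0],[0,0,0],[0,0,0]], angular=[[0,0,0],[0,0,0],[0,0,0],[0,0,0],[0,0,0],[0,0,0],[0,0,0],[0,0,0],[0,0,0],[0,0,0],[0,0,0],[0,0,0],[0,0,0],[0,0,0],[0,0,0],[0,0,0],[0,0,0],[0,0,0]])

```text
clock: 46.6
position: [0.5409, 0.2286, 0.0863]
ee_rot: [2.348, 2.086, 0.003]
force: [0.1, 0.6, -0.2]
width: 0.282
gripper_force: 0.0
```

```bash
python3 -c "
from h import *
plan(slot(0,.064,.0035),-6.7)"
```

```text
t 46.6 pos [0.5409 0.2286 0.0863] w 2.59 gf 0.0 F [ 0.1  0.6 -0.2]
 turn(tool now) [ 0.0018 -0.0012 -0.0011] then shift cm in goal axes [-0.02 -0.12  2.23] | in present axes [-0.02 -0.13  2.23]
```

Call:
carry_out(claw=[2.6,2.6,2.6,2.6,2.6], delta_pos=[[0,0,1.1],[0,0,1],[0,0,0],[0,0,0],[0,0,0]], angular=[[0,0,0],[0,0,0],[0,0,0],[0,0,0],[0,0,0]])

```text
clock: 47.1
position: [0.54, 0.2287, 0.064]
ee_rot: [2.348, 2.087, 0.0]
force: [-0.6, -0.3, 0.4]
width: 0.283
gripper_force: 0.0
```

```bash
python3 -c "
from h import *
plan(slot(0,.036,.0035),-6.7)"
```

```text
t 47.1 pos [0.54   0.2287 0.064 ] w 2.6 gf 0.0 F [-0.6 -0.3  0.4]
 turn(tool now) [ 0.0001  0.     -0.0007] then shift cm in goal axes [-0.01 -0.03  2.8 ] | in present axes [-0.01 -0.03  2.8 ]
```

Call:
carry_out(claw=[2.6,2.6,2.6,2.6], delta_pos=[[0,0,0.3],[0,0,0.3],[0,0,0.3],[0,0,0]], angular=[[0,0,0],[0,0,0],[0,0,0],[0,0,0]])

```text
clock: 47.5
position: [0.5396, 0.2286, 0.0544]
ee_rot: [-2.348, -2.087, 0.001]
force: [-0.2, -0.5, -0.4]
width: 0.285
gripper_force: 0.0
```

No contact so far. I'll go to depth, close and lift.

Call:
carry_out(claw=[2.6,2.6,2.6,2.6,2.6,1.2,1.2,1.2,1.2,1.2,1.2,1.2,1.2,1.2,1.2,1.2], delta_pos=[[0,0,0.5],[0,0,0.5],[0,0,0.5],[0,0,0.3],[0,0,0],[0,0,0],[0,-0.1,0],[0,-0.1,0],[0,0,0],[0,0,-2],[0,0,-3],[0,0,-4],[0,0,-3],[0,0,0],[0,0,0],[0,0,0]], angular=[[0,0,0],[0,0,0],[0,0,0],[0,0,0],[0,0,0],[0,0,0],[0,0,0],[0,0,0],[0,0,0],[0,0,0],[0,0,0],[0,0,0],[0,0,0],[0,0,-0.072],[0,0,0],[0,0,0]])

```text
clock: 49.1
position: [0.5374, 0.2289, 0.1565]
ee_rot: [-2.273, -2.168, 0.001]
force: [0.9, 0.5, -0.3]
width: 0.173
gripper_force: 25.0
```

```bash
python3 -c "
from h import *
plan(bay(0,.06),-2.6)"
```

```text
t 49.1 pos [0.5374 0.2289 0.1565] w 1.59 gf 25.0 F [ 0.9  0.5 -0.3]
 turn(tool now) [-0.0008  0.0001 -0.0018] then shift cm in goal axes [-53.62  -3.93   9.65] | in present axes [-53.62  -3.82   9.66]
```

Call:
carry_out(claw=[1.2,1.2,1.2,1.2,1.2,1.2,1.2,1.2,1.2,1.2,1.2,1.2,1.2,1.2,1.2,1.2,1.2,1.2,1.2], delta_pos=[[-2.6,0,0],[-5,0,0],[-5,0,0],[-5,-0.5,0],[-5,-0.5,0],[-5,-0.5,0],[-5,-0.5,0],[-5,-0.5,0],[-5,-0.5,0],[-5,-0.5,0],[-4,-0.4,0],[-2,0,0],[0,0,3],[0,0,3],[0,0,2.5],[0,0,1.1],[0,0,0],[0,0,0],[0,0,0]], angular=[[0,0,0],[0,0,0],[0,0,0],[0,0,0],[0,0,0],[0,0,0],[0,0,0],[0,0,0],[0,0,0],[0,0,0],[0,0,0],[0,0,0],[0,0,0],[0,0,0],[0,0,0],[0,0,0],[0,0,0],[0,0,0],[0,0,0]])

```text
clock: 51.0
position: [0.4755, -0.3035, 0.062]
ee_rot: [2.27, 2.169, 0.001]
force: [0.6, -0.2, -0.9]
width: 0.173
gripper_force: 25.0
```

```bash
python3 -c "
from h import *
plan(bay(0,.035),-2.6)"
```

```text
t 51.0 pos [ 0.4755 -0.3035  0.062 ] w 1.59 gf 25.0 F [ 0.6 -0.2 -0.9]
 turn(tool now) [ 0.0017  0.0008 -0.0004] then shift cm in goal axes [-0.16 -0.16  2.7 ] | in present axes [-0.15 -0.16  2.7 ]
```

Call:
carry_out(claw=[1.2,1.2,1.2,1.2,3,3,3,3,3,3,3,3,3,3], delta_pos=[[0,-0.1,1],[0,0,1],[0,0,0.7],[0,0,0],[0,0,0],[0,0,0],[0,0,0],[0,0,-3],[0,0,-4],[0,0,-4],[0,0,-1.5],[0,0,0],[0,0,0],[0,0,0]], angular=[[0,0,0],[0,0,0],[0,0,0],[0,0,0],[0,0,0],[0,0,0],[0,0,0],[0,0,0],[0,0,0],[0,0,0],[0,0,0],[0,0,0.072],[0,0,0],[0,0,0]])

```text
clock: 52.4
position: [0.4736, -0.3026, 0.1585]
ee_rot: [-2.345, -2.089, 0.0]
force: [0.9, -0.4, -0.8]
width: 0.325
gripper_force: 0.0
```

```bash
python3 -c "
from h import *
g=app(CASE,[[-.093,-.025,.13]])[0];plan(g,-6.7)
p=arm.get_image('side');q=arm.get_image('top');print(seen(p,'template'))
overlay([(p,(205,445,130,310),2.1),(q,(210,450,145,260),1.8)],[],'pics/ov10.png')"
```

```text
t 52.4 pos [ 0.4736 -0.3026  0.1585] w 2.98 gf 0.0 F [ 0.9 -0.4 -0.8]
 turn(tool now) [-0.0006 -0.0003  0.0015] then shift cm in goal axes [50.03 -5.38  2.85] | in present axes [50.04 -5.31  2.87]
[(376.0, 276.79999999999995, 0.85), (393.08799999999997, 271.72, 0.7), (357.88800000000003, 286.12, 0.62)]
```

View pics/ov10.png

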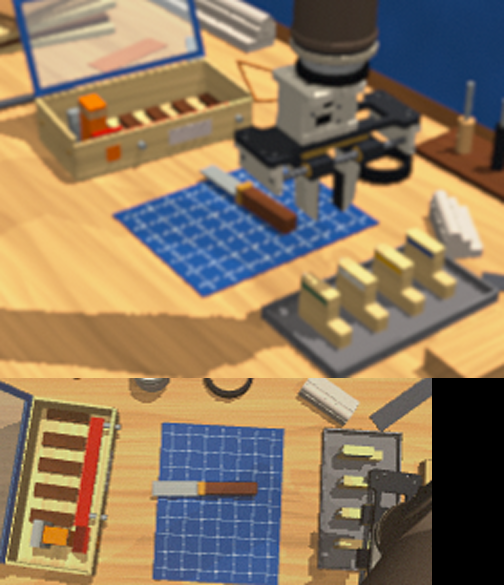

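All four templates stand in the tray, the slots are empty and the prop still holds the keeper. The knife lies mid-mat at (205,488). Now the prop.

Call:
carry_out(claw=[4,4,4,4,4,4,4,4,4,4,4,4,4,4,4,4], delta_pos=[[2,-0.4,0],[4.9,-0.5,0],[4.9,-0.5,0],[4.9,-0.5,0],[4.9,-0.5,0],[4.9,-0.5,0],[4.9,-0.5,0],[4.9,-0.5,0],[4.9,-0.5,0],[4.9,-0.5,0],[3,-0.5,0],[1,0,0],[0,0,2.8],[0,0,0],[0,0,0],[0,0,0]], angular=[[0,0,0],[0,0,0],[0,0,0],[0,0,0],[0,0,0],[0,0,0],[0,0,0],[0,0,0],[0,0,0],[0,0,0],[0,0,0],[0,0,0],[0,0,0],[0,0,0],[0,0,0],[0,0,0]])

```text
clock: 54.15
position: [0.4795, 0.2, 0.1317]
ee_rot: [2.349, 2.085, 0.001]
force: [0.2, 0.3, 0.4]
width: 0.437
gripper_force: 0.0
```

```bash
python3 -c "
from h import *
g=app(CASE,[[-.093,-.025,.056]])[0];plan(g,-6.7)"
```

```text
t 54.15 pos [0.4795 0.2    0.1317] w 4.01 gf 0.0 F [0.2 0.3 0.4]
 turn(tool now) [ 0.0006 -0.0002 -0.0021] then shift cm in goal axes [ 0.04 -0.1   7.57] | in present axes [ 0.04 -0.11  7.57]
```

Call:
carry_out(claw=[4,4,4,4,4,4,2.4,2.4,2.4,2.4,2.4,2.4,2.4,2.4,2.4,2.4,2.4], delta_pos=[[0,-0.1,2],[0,0,2],[0,0,1.5],[0,0,1],[0,0,1],[0,0,0],[0,0,0],[0,0,0],[0,0,0],[0,0,-1],[0,0,-1.5],[0,0,-2],[0,0,-2],[0,0,-3],[0,0,-2.5],[0,0,0],[0,0,0]], angular=[[0,0,0],[0,0,0],[0,0,0],[0,0,0],[0,0,0],[0,0,0],[0,0,0],[0,0,0],[0,0,0],[0,0,0],[0,0,0],[0,0,0],[0,0,0],[0,0,0],[0,0,0],[0,0,0],[0,0,0]], force=40)

```text
clock: 55.85
position: [0.4779, 0.2012, 0.1765]
ee_rot: [-2.348, -2.087, -0.002]
force: [-0.5, 0.4, -2.1]
width: 0.302
gripper_force: 40.0
```

```bash
python3 -c "
from h import *
plan([.4466,-.0636,.08],-6.7)
p=arm.get_image('side');q=arm.get_image('top')
m,c=trace(q,'knife');print(c,None if m is None else rect(q,m,.019))
print(seen(p,'knife'),seen(p,'knife_tip')[:1])
P=arm.observe()['position'];print(seen(p,'prop')[:1],proj(p,[P-[0,0,.051]]))"
```

```text
t 55.85 pos [0.4779 0.2012 0.1765] w 2.77 gf 40.0 F [-0.5  0.4 -2.1]
 turn(tool now) [ 0.0008 -0.0011 -0.0003] then shift cm in goal axes [-2.667e+01 -2.000e-02  9.650e+00] | in present axes [-2.668e+01 -2.000e-02  9.620e+00]
0.93 [568.4 -44.1  25.4 183.3   1. ]
[(330.88, 232.52, 0.79)] [(305.728, 209.0, 0.87)]
[(302.784, 211.52, 0.67)] [[247.55713557 166.81129348]]
```

Call:
carry_out(claw=[2.4,2.4,2.4,2.4,2.4,2.4,2.4,2.4,2.4,2.4,2.4,2.4,2.4], delta_pos=[[-3,0,0],[-4,0,0],[-4,0,0],[-4,0,0],[-4,0,0],[-4,0,0],[-2.7,0,0],[-1,0,3],[0,0,3],[0,0,3],[0,0,1.5],[0,0,0],[0,0,0]], angular=[[0,0,0],[0,0,0],[0,0,0],[0,0,0],[0,0,0],[0,0,0],[0,0,0],[0,0,0],[0,0,0],[0,0,0],[0,0,0],[0,0,0],[0,0,0]])

```text
clock: 57.45
position: [0.4465, -0.0644, 0.071]
ee_rot: [-2.348, -2.087, 0.001]
force: [-0.2, 0.3, -0.3]
width: 0.305
gripper_force: 40.0
```

```bash
python3 -c "
from h import *
plan([.4466,-.0636,.055],-6.7)"
```

```text
t 57.45 pos [ 0.4465 -0.0644  0.071 ] w 2.8 gf 40.0 F [-0.2  0.3 -0.3]
 turn(tool now) [-0.0007  0.0004 -0.001 ] then shift cm in goal axes [ 0.08 -0.    1.6 ] | in present axes [ 0.08 -0.    1.6 ]
```

Call:
carry_out(claw=[2.4,2.4,2.4,2.4,2.4], delta_pos=[[0,0,0.7],[0,0,0.6],[0,0,0.3],[0,0,0.1],[0,0,0]], angular=[[0,0,0],[0,0,0],[0,0,0],[0,0,0],[0,0,0]])

```text
clock: 57.95
position: [0.4466, -0.0641, 0.0539]
ee_rot: [-2.348, -2.087, 0.0]
force: [0.7, 0.6, -1.1]
width: 0.304
gripper_force: 40.0
```

Call:
carry_out(claw=[2.4,2.4,4.5,4.5,4.5,4.5,4.5,4.5,4.5,4.5,4.5], delta_pos=[[0,0,0.15],[0,0,0],[0,0,0],[0,0,0],[0,0,0],[0,0,0],[0,0,-3],[0,0,-4.5],[0,0,-4.5],[0,0,-4.5],[0,0,0]], angular=[[0,0,0],[0,0,0],[0,0,0],[0,0,0],[0,0,0],[0,0,0],[0,0,0],[0,0,0],[0,0,0],[0,0,0],[0,0,0]])

```text
clock: 59.05
position: [0.4497, -0.0648, 0.2223]
ee_rot: [2.345, 2.084, 0.012]
force: [-0.1, -0.1, 0.1]
width: 0.491
gripper_force: 0.0
```

```bash
python3 -c "
from h import *
rep();I=np.linalg.inv(CASE)
for c in ([-.0,.175,.27],[-.0,.175,.17],[0,.02,.19]): plan(app(CASE,[c])[0],-6.7)
p=arm.get_image('side');print(seen(p,'prop')[:1],proj(p,[[.4466,-.0641,.003]]),seen(p,'ear')[:1])"
```

```text
t 59.05 pos [ 0.4497 -0.0648  0.2223] yaw -6.75 z [ 0.009  0.001 -1.   ] w 4.51 gf 0.0 F [-0.1 -0.1  0.1]
t 59.05 pos [ 0.4497 -0.0648  0.2223] w 4.51 gf 0.0 F [-0.1 -0.1  0.1]
 turn(tool now) [ 0.0085 -0.0024 -0.0009] then shift cm in goal axes [46.68  9.07 -4.77] | in present axes [46.7   9.07 -4.58]
t 59.05 pos [ 0.4497 -0.0648  0.2223] w 4.51 gf 0.0 F [-0.1 -0.1  0.1]
 turn(tool now) [ 0.0085 -0.0024 -0.0009] then shift cm in goal axes [46.68  9.07  5.23] | in present axes [46.68  8.98  5.42]
t 59.05 pos [ 0.4497 -0.0648  0.2223] w 4.51 gf 0.0 F [-0.1 -0.1  0.1]
 turn(tool now) [ 0.0085 -0.0024 -0.0009] then shift cm in goal axes [31.18  9.07  3.23] | in present axes [31.18  9.01  3.38]
[(288.832, 240.39999999999998, 0.95)] [[290.98584668 244.66435011]] [(247.87199999999999, 195.08, 0.79)]
```

Call:
carry_out(claw=[0,0,0,0,0,0,0,0,0,0,0,0,0,0,0,0,0,0], delta_pos=[[0,0,-2.5],[2,0.9,-2.5],[4.7,0.9,0],[4.7,0.9,0],[4.7,0.9,0],[4.7,0.9,0],[4.7,0.9,0],[4.7,0.9,0],[4.7,0.9,0],[4.7,0.9,0],[4.7,0.9,0],[2.4,0,0],[0,0,0],[0,0,3],[0,0,3],[0,0,3.5],[0,0,0],[0,0,0]], angular=[[0,0,0],[0,0,0],[0,0,0],[0,0,0],[0,0,0],[0,0,0],[0,0,0],[0,0,0],[0,0,0],[0,0,0],[0,0,0],[0,0,0],[0,0,0],[0,0,0],[0,0,0],[0,0,0],[0,0,0],[0,0,0]])

```text
clock: 61.0
position: [0.5904, 0.3879, 0.1716]
ee_rot: [2.349, 2.086, -0.004]
force: [0.0, 0.4, -0.1]
width: 0.004
gripper_force: 0.0
```

```bash
python3 -c "
from h import *
rep();I=np.linalg.inv(CASE);print(app(I,[arm.observe()['position']])*1000)"
```

```text
t 61.0 pos [0.5904 0.3879 0.1716] yaw -6.8 z [-0.002 -0.002 -1.   ] w 0.04 gf 0.0 F [ 0.   0.4 -0.1]
[[ -3.7404646  174.11988768 171.61767087]]
```

Call:
carry_out(claw=[0,0,0,0,0,0,0,0,0,0,0,0,0,0], delta_pos=[[-2,0,0],[-2,0,-0.2],[-1,0,0],[-0.8,0,0],[-0.8,0,0],[-0.8,0,0],[-0.8,0,0],[-0.8,0,0],[-0.8,0,0],[-0.8,0,0],[-0.8,0,0],[-0.8,0,0],[-0.8,0,0],[-0.8,0,0]], angular=[[0,0,0],[0,0,0],[0,0,0],[0,0,0],[0,0,0],[0,0,0],[0,0,0],[0,0,0],[0,0,0],[0,0,0],[0,0,0],[0,0,0],[0,0,0],[0,0,0]])

```text
clock: 62.4
position: [0.5744, 0.2513, 0.1744]
ee_rot: [2.348, 2.087, -0.0]
force: [0.4, 0.3, 0.2]
width: 0.005
gripper_force: 0.1
```

Call:
carry_out(claw=[0,0,0,0,0,0,0,0,0,0,0,0,0,0,0,0,0,0,0,0], delta_pos=[[-0.8,0,0],[-0.8,0,0],[0,0,0],[0,0,0],[0,0,0],[0,0,-2],[0,0,-3],[0,0,-3],[0,0,0],[0,0,0],[0,0,0],[0,0,0],[0,0,0],[0,0,0],[0,0,0],[0,0,0],[0,0,0],[0,0,0],[0,0,0],[0,0,0]], angular=[[0,0,0],[0,0,0],[0,0,0],[0,0,0],[0,0,0],[0,0,0],[0,0,0],[0,0,0],[0,0,0],[0,0,0],[0,0,0],[0,0,0],[0,0,0],[0,0,0],[0,0,0],[0,0,0],[0,0,0],[0,0,0],[0,0,0],[0,0,0]])

```text
clock: 64.4
position: [0.5727, 0.2361, 0.2544]
ee_rot: [-2.348, -2.087, -0.0]
force: [0.2, -0.3, 0.2]
width: 0.006
gripper_force: 0.0
```

```bash
python3 -c "
from h import *
rep();I=np.linalg.inv(CASE);print(app(I,[arm.observe()['position']])*1000)
p=arm.get_image('side');q=arm.get_image('top');print(seen(p,'lid_lip'),proj(p,app(CASE,[[.03,-.094,.071]])))
overlay([(p,(205,445,90,310),1.8),(q,(210,450,145,260),1.6)],[],'pics/ov11.png')"
```

```text
t 64.4 pos [0.5727 0.2361 0.2544] yaw -6.73 z [ 0.  0. -1.] w 0.05 gf 0.0 F [ 0.2 -0.3  0.2]
[[ -3.63446917  21.35031284 254.43125249]]
[(297.92, 184.08, 0.77), (328.512, 229.99999999999997, 0.22)] [[295.87071572 182.17944733]]
```

View pics/ov11.png

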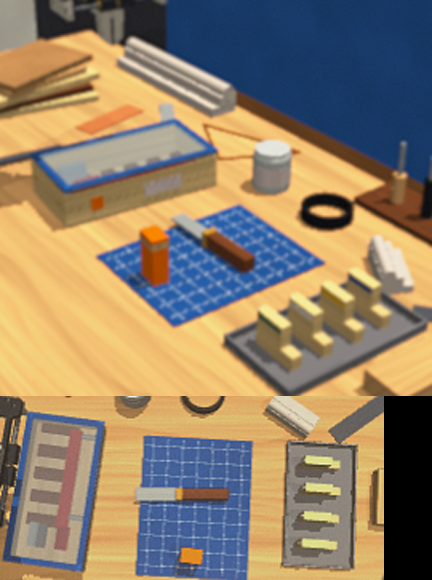

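The lid looks shut with its rim flat, the keeper bar is back over the slot row, knife and prop are on the mat, and four templates stand in the tray. I'll check numerically and then hand in.

Call:
carry_out(claw=[0,0,0,0,0,0,0,0,0,0], delta_pos=[[0,0,-2],[0,0,-2],[0,0,0],[0,0,0],[0,0,0],[0,0,0],[0,0,0],[0,0,0],[0,0,0],[0,0,0]], angular=[[0,0,0],[0,0,0],[0,0,0],[0,0,0],[0,0,0],[0,0,0],[0,0,0],[0,0,0],[0,0,0],[0,0,0]])

```text
clock: 65.55
position: [0.5727, 0.2361, 0.2943]
ee_rot: [2.348, 2.087, -0.0]
force: [-0.3, -0.0, 0.9]
width: 0.004
gripper_force: 0.0
```

```bash
python3 -c "
from h import *
q=arm.get_image('top');p=arm.get_image('side');m,c=trace(q,'lid');print('lid rect',rect(q,m,.074),'was 565.1 195.9 151.3 287.4')
h=cv2.cvtColor(q['frame'],cv2.COLOR_RGB2HSV);r=((h[...,0]<5)|(h[...,0]>170))&(h[...,1]>90);yy,xx=np.where(r);s=(xx>215)&(xx<275)&(yy>155)&(yy<255)
w=app(np.linalg.inv(CASE),onz(q,np.c_[xx[s],yy[s]],.037))*1000;a=w[w[:,0]>-60];print('keeper bar y edges',np.percentile(a[:,1],[2,98]))
m,c=trace(q,'knife');print('knife',rect(q,m,.019));m,c=trace(q,'prop');print('prop',rect(q,m,.083))
print(seen(p,'prop')[:1],[tuple(np.round(onz(p,t[:2],.004)[0],3)) for t in seen(p,'template')])
for l in ['tape','file','moulding','offcut','tin','marker']: print(l,np.round(seen(p,l)[:1],1))"
```

```text
lid rect [566.  195.8 151.6 288.4  83.4] was 565.1 195.9 151.3 287.4
keeper bar y edges [-45.84309678 -25.55285851]
knife [568.3 -42.5  25.4 186.4   1. ]Traceback (most recent call last):
  File "<string>", line 6, in <module>
    m,c=trace(q,'knife');print('knife',rect(q,m,.019));m,c=trace(q,'prop');print('prop',rect(q,m,.083))
                                                                                        ~~~~^^^^^^^^^^
  File "h.py", line 18, in rect
    m=mask.astype(np.uint8);n,l,s,_=cv2.connectedComponentsWithStats(m);m=(l==1+s[1:,4].argmax()).astype(np.uint8)
      ^^^^^^^^^^^
AttributeError: 'NoneType' object has no attribute 'astype'
```

```bash
python3 -c "
from cell import arm
print(arm.sign_off())"
```

```text
the job is handed in; nothing more can be done
None
```

The job is handed in, with no verdict returned: all four templates are standing in the tray, the keeper and lid are shut, and the knife and prop are on the mat. I ran no numeric check on whether the other bench things had moved, but the pictures showed none of them disturbed.

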